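# Sort the stripped carburettor parts

### The arm

A 7-joint arm with a two-finger parallel gripper is mounted at the origin on the work surface. World frame = base frame: x ahead of the robot, y to its left, z up, the work surface at z = 0. Lengths are in m, angles in rad, forces in N, time in s.
With the tool pointing down it reaches from about 0.425 to 0.875 m from the base axis. Payload 8.4 kg.
Tool frame: the origin (TCP) lies at the very end of the fingers, on their centre line; the grasp point (between the pads) lies 19 mm behind it (env.grip_point_offset is the distance from the TCP to the grasp point, in m); z points along the fingers, y is the line along which they close (so a half turn about z gives the same grasp; the last joint's range is limited). The gripper opens to 85 mm and grips with 20 to 120 N. Pads are 22 mm wide; open, the fingers measure 114 mm over their backs; the gripper's body (76 mm by 85 mm) begins 54 mm behind the grasp point. The pads swing forward as they close: fully open they stand 13 mm farther back than shut.
Start: joints at [1.174, 0.333, 0.04, 1.465, -0.013, 1.343, -0.059], TCP at [0.191, -0.621, 0.198] pointing down, gripper open.
Joint ranges: [-2.58, 2.58], [-0.38, 2.09], [-1.3, 1.39], [0.25, 2.4], [-1.5, 4.64], [0.08, 2.09], [-2.65, 2.65]. Speed limits (rad/s): [2.22, 2.22, 2.79, 2.79, 3.14, 3.14, 3.14].

### API

Orientations are given as a rotation vector (axis times angle).
In Python, from workcell import telemetry, cams, env gives the robot as it stands.
- The arm moves only by the tool send_rows, never from a script. Its argument "deltas" is a list of rows, each an object with "xyz": the shift along the world's x, y, z normalised to -1 to 1, where 1 is 0.15 m, a list of three; "yaw": the turn about the world's z normalised to -1 to 1, where 1 is 120 degrees. In form: [{"xyz": [x, y, z], "yaw": yaw}, ...]. A call has 1 to 5 rows; each row is the pose to reach, as a shift and turn from the pose commanded when the call began; what a row does not reach only later rows make up. A row lasts 1/12 s, in which the tool goes at most 41.7 mm and 7.16 degrees, less where a joint would pass 70% of its speed; a pose out of reach is approached as far as the arm can. A call with a number of a shift or a turn outside -1 to 1 is refused whole. A call with a gripper value outside its range is refused whole. "claw" is the closure, from -1 (fully open) to 1 (shut), set as the call begins (left out, the last holds). The fingers move at their own pace and stop on an object; "grip_force" is the grip in N (left out, the last holds). Time passes only in rows, so rows that repeat a pose let the fingers close. It gives the time, the measured TCP pose, the force, the opening and the grip force at its end, in the units of the state.
- telemetry.get_obs(): the state, without advancing time (a new reading comes with each control period).
- cams.read_camera(name): name is "scene" or "top" or "wrist"; returns the picture (400x640x3 uint8, red, green, blue); there is no depth.
- cams.calibration(name): a dict with "fx", "fy", "cx", "cy" (pixels), "k1" (the pictures are not rectified: a ray, as slopes to the right and down, at radius r is drawn at 1 + k1 r^2 times it, then the intrinsics apply), "cam_to_world" (4x4, takes a point from camera to world coordinates); the wrist camera has in their place "tool_from_camera" (4x4, takes a point from camera to tool coordinates, whose origin is the TCP and whose axes are the flange's). Camera axes: x right, y down, z forward; pixel columns grow to the right and rows downward; lengths in m; the calibration is good to about 2 mm. A picture is of the moment at which its call begins: read the wrist's pose just before it. calibration takes no time and is no camera call.
- env.sign_off(): hands the job in; it is judged then, once.
The state is a dict: "clock": time; "joint_pos": joint angles; "dq": joint speeds; "effort": joint torques, N m; "tcp_pos": TCP position; "tcp_rot": TCP orientation; "wrist_force": force on the tool from outside, world axes, zero at the start; "torque": the same for the moment, N m; "opening": opening from 0.0 (shut) to 1.0 (fully open); "finger_force": force on a finger pad.
Only numpy, scipy, OpenCV 4.12 (cv2) and the standard library are available. Lean on these libraries where they do the work, as an engineer would, in place of code of your own. Each camera call takes 0.05 s, during which the arm holds its last target. There are 200 camera calls.

### The job

The parts of a stripped carburettor stand mixed on the cardboard: stand the two bright aluminium trumpets in the blue tray and the two brass unions in the green tray, each set down upright on the tray's floor and not dropped. The rusty, cracked trumpet is scrap: push it through the red sprung flap of the grey scrap bin so that it falls inside, and leave the flap shut.

Things in the scene. Friction and masses are not known exactly. Their poses are not given: they have to be found in the camera images.
- trumpet_a: Bright silvery aluminium intake trumpet, 50 mm tall, 120 g, standing bell up: foot flange 48 mm across, 6 mm high; 34 mm tube; at the top a straight round lip 50 mm across, 41 to 50 mm above the foot: grip there from above. Origin: centre of the foot's underside, z up its axis. Loose, stands on the cardboard sheet (3 mm thick) at mid-bench. Alike with trumpet_b.
- trumpet_b: Bright silvery aluminium intake trumpet, 50 mm tall, 120 g, standing bell up: foot flange 48 mm across, 6 mm high; 34 mm tube; at the top a straight round lip 50 mm across, 41 to 50 mm above the foot: grip there from above. Origin: centre of the foot's underside, z up its axis. Loose, stands on the cardboard sheet (3 mm thick) at mid-bench. Alike with trumpet_a.
- scrap_trumpet: Scrap trumpet: the same shape, sizes, mass and origin as the good ones (50 mm tall, lip 50 mm across from 41 to 50 mm above the foot, foot 48 mm across), but rusty dark brown all over with a black crack in the lip. Loose, starts standing on the cardboard sheet among the others.
- union_a: Brass pipe union, 38 mm tall, 90 g, standing on its six-sided foot (36 mm across corners, 14 mm high); above it a round neck 18 mm across, 14 to 38 mm up: grip there from above. Origin: centre of the foot's underside, z up its axis. Loose, stands on the cardboard sheet (3 mm thick) at mid-bench. Alike with union_b.
- union_b: Brass pipe union, 38 mm tall, 90 g, standing on its six-sided foot (36 mm across corners, 14 mm high); above it a round neck 18 mm across, 14 to 38 mm up: grip there from above. Origin: centre of the foot's underside, z up its axis. Loose, stands on the cardboard sheet (3 mm thick) at mid-bench. Alike with union_a.
- blue_tray: Blue plastic tray, fixed to the bench: outside 118 mm (x) by 178 mm (y) by 30 mm high, walls and floor 4 mm thick (inside 110 by 170 mm). Origin at the centre of its underside, so the inner floor is 4 mm above it; x along the short side, y along the long side. For the aluminium trumpets; empty at the start.
- green_tray: Green plastic tray, fixed to the bench: outside 118 mm (x) by 178 mm (y) by 30 mm high, walls and floor 4 mm thick (inside 110 by 170 mm). Origin at the centre of its underside, so the inner floor is 4 mm above it; x along the short side, y along the long side. For the brass unions; empty at the start.
- scrap_bin: Grey sheet-metal bin, fixed, 160 by 160 by 180 mm tall, walls 4 mm, its top closed by the red flap. Origin: centre of its underside. Flap hinge along y at x = +74 mm, 174 mm up; a yellow plate is on the side away from the hinge (-x). To drop a trumpet in: its axis about 40 mm from the hinge, y = 0, fingers closing along y, pushed down until its foot is 75 to 80 mm below the rim, then let go.
- scrap_flap (a joint): Red flap in the bin's top, 144 by 146 mm, level 4 mm below the rim when shut. 0 = shut, up to 1.45 rad as its -x edge swings down inside. A damped spring (0.17 N m shut, 0.34 open) bears a trumpet laid on it: push it down with the held trumpet (3 to 10 N, slowly: 50 mm/s) and keep the fingertips there as you let go. It then shuts softly by itself in about 1 s.
Things that resemble listed ones, but are neither listed nor needed, are in the scene too. Several things have the shape of the green_tray; the one meant has the colours described above.

How it is judged:
By the outcome, as a careful person would: the job done as asked, in the order asked, and still so for the second after the job is handed in, with the robot touching nothing.
It also fails if it takes over 120 s, if anything falls off the work surface, if the arm or the gripper's body presses on something with over 40 N, if the wrist force passes 120 N, or if a joint passes its speed limit or range.

## Working session

There is one attempt and no reset: what is moved stays moved. The work goes in short steps, Python scripts to look and compute and a tool call to move; the robot and the scene stay as the last step left them, time stands still between calls to the robot, and variables do not carry over. Pictures are saved under pics/ and viewed, at most 14 in all, crops included, and the job is handed in when it is done.

Besides the shell and the picture viewer there is one more tool, called after "Emit:" by a JSON object that holds its "name" and its "arguments", one argument or row to a line. send_rows: Moves the arm, as the interface text tells. Its arguments: {"type":"object","properties":{"deltas":{"type":"array"},"claw":{"type":"number"},"grip_force":{"type":"number"}},"required":["deltas"]}

```bash
ls; mkdir -p pics
cat > h.py <<'E'
import numpy as np, cv2
from workcell import telemetry, cams, env
def snap(n,f):
    o=telemetry.get_obs(); im=cams.read_camera(n); cv2.imwrite('pics/'+f,im[:,:,::-1]); return o,im
E
python3 - <<'E'
from h import *
for n in ('scene','top'):
    o,im=snap(n,n+'0.png'); c=cams.calibration(n); print(n,{k:(np.round(v,4).tolist()) for k,v in c.items()})
print(o); print(cams.calibration('wrist'),env.grip_point_offset)
E
```

```text
pics
scene {'fx': 396.8161, 'fy': 396.8161, 'cx': 315.4495, 'cy': 194.8362, 'k1': -0.0015, 'cam_to_world': [[-0.5595, 0.6832, -0.4693, 0.8703], [0.8288, 0.4545, -0.3264, 0.302], [-0.0097, -0.5715, -0.8205, 0.8644], [0.0, 0.0, 0.0, 1.0]]}
top {'fx': 372.5365, 'fy': 372.5365, 'cx': 323.8988, 'cy': 201.3745, 'k1': -0.0105, 'cam_to_world': [[0.0157, -0.9845, 0.1747, 0.2802], [-0.9998, -0.0138, 0.012, 0.0021], [-0.0094, -0.1748, -0.9846, 1.0577], [0.0, 0.0, 0.0, 1.0]]}
{'clock': 0.05, 'joint_pos': array([ 1.17385066,  0.33391019,  0.03988757,  1.46626301, -0.0134208 ,
        1.34331511, -0.0584698 ]), 'dq': array([ 0.00051618, -0.00053116, -0.00066297, -0.00046866,  0.00106952,
       -0.00027448,  0.00112925]), 'effort': array([ 2.97009814e-03, -6.60643387e+01,  1.37080181e+00, -4.06884027e+01,
        1.69809535e-02,  9.28652444e-03,  1.36658019e-05]), 'tcp_pos': array([ 0.19050606, -0.62092074,  0.197526  ]), 'tcp_rot': array([-3.10526721e+00, -4.65728380e-01,  5.25968094e-04]), 'wrist_force': array([-0.24731223, -0.56341603, -0.346062  ]), 'torque': array([ 4.48027574e-02, -5.17087631e-05, -1.16533300e-02]), 'finger_force': 0.0, 'opening': 0.9997834033390032}
{'fx': 278.42125231239646, 'fy': 278.42125231239646, 'cx': 315.69327206326386, 'cy': 200.88958496432662, 'k1': -0.04345368317922809, 'tool_from_camera': array([[-1.02467222e-03, -9.63704255e-01, -2.66970146e-01,
         6.78874298e-02],
       [ 9.99999389e-01, -8.76952756e-04, -6.72541452e-04,
         1.26146538e-04],
       [ 4.14010853e-04, -2.66970673e-01,  9.63704565e-01,
        -1.75438131e-01],
       [ 0.00000000e+00,  0.00000000e+00,  0.00000000e+00,
         1.00000000e+00]])} 0.0187
```

View pics/scene0.png

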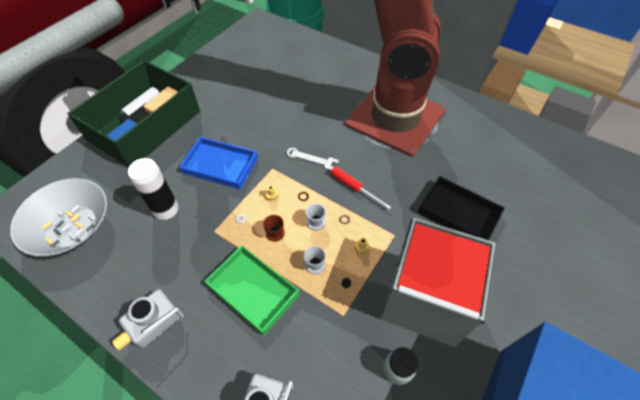

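View pics/top0.png

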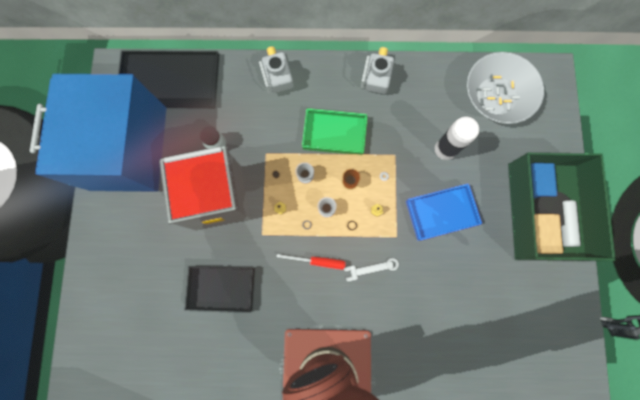

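The scene view shows the cardboard with the scrap trumpet near (274,229), bright trumpets near (316,216) and (315,260), and unions near (270,192) and (363,246). In the top view they are at (351,179), (327,207), (305,173), (377,210) and (280,208). The blue tray is at (444,212), the green at (335,131) and the bin at (198,185). I'll enlarge these areas next.

Run:
```python
import cv2
for f,n,(x0,y0,w,h),s in (('top0','t1',(250,95,240,150),3.3),('scene0','s1',(200,165,200,150),4)):
    im=cv2.imread(f'pics/{f}.png')[y0:y0+h,x0:x0+w]
    im=cv2.resize(im,None,fx=s,fy=s,interpolation=cv2.INTER_CUBIC)
    for k in range(0,max(w,h),20):
        cv2.putText(im,str(x0+k),(int(k*s),10),0,.35,(255,255,255),1);cv2.putText(im,str(y0+k),(0,int(k*s)+4),0,.35,(255,255,255),1)
        cv2.line(im,(int(k*s),12),(int(k*s),18),(255,255,255),1); cv2.line(im,(24,int(k*s)),(30,int(k*s)),(255,255,255),1)
    cv2.imwrite(f'pics/{n}.png',im)
```

```text
(no output)
```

View pics/t1.png

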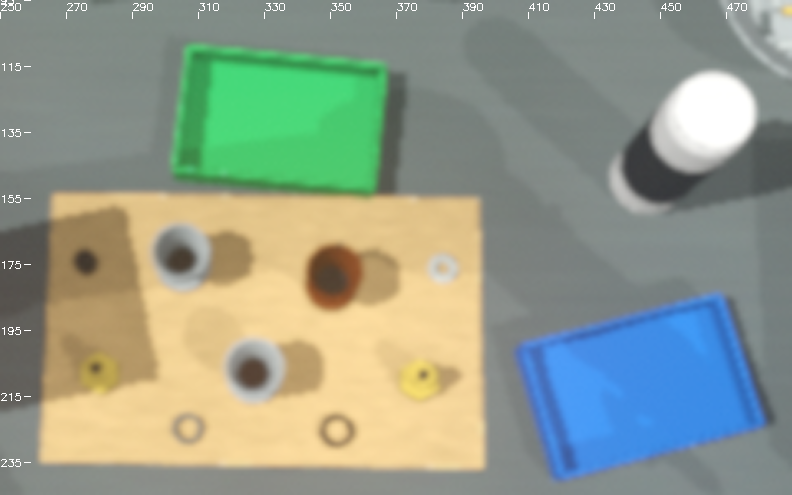

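View pics/s1.png

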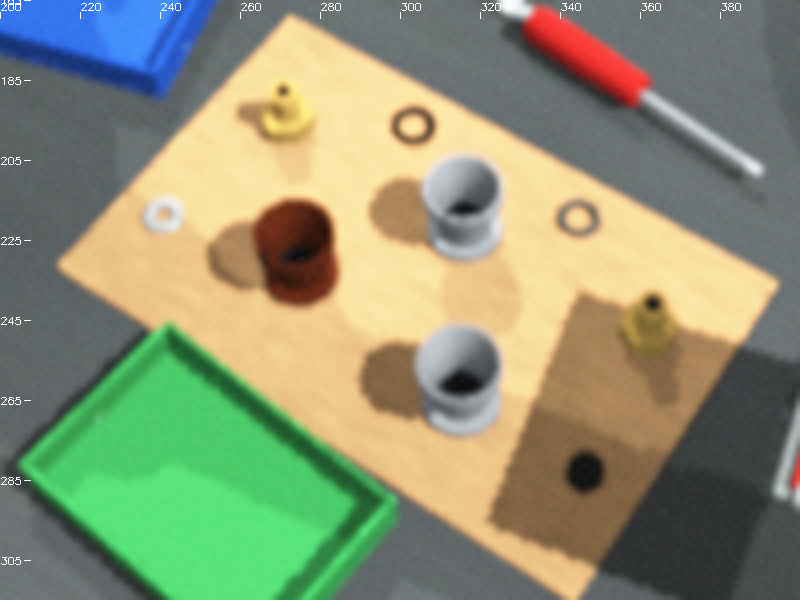

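The enlargements show these lip centres (full-picture pixels, top / scene):

| Part | top | scene |
|---|---|---|
| T1 | (305,172) | (314.5,256) |
| T2 | (327,207) | (315.5,213.5) |
| Scrap | (351,179) | (274,224.5) |
| Union P neck | (378,209) | (271,187.5) |
| Union Q neck | (279.5,207) | (363,241) |

There are also loose rings and washers, plus a black plug at (276,174) in the top view.

```bash
cat >> h.py <<'E'
def ray(n,uv,o=None):
    c=cams.calibration(n)
    K=np.array([[c['fx'],0,c['cx']],[0,c['fy'],c['cy']],[0,0,1]])
    p=cv2.undistortPoints(np.array([[uv]],float),K,np.array([c['k1'],0,0,0.]))[0,0]
    if n=='wrist':
        T=np.eye(4);T[:3,:3]=cv2.Rodrigues(np.array(o['tcp_rot']))[0];T[:3,3]=o['tcp_pos'];T=T@c['tool_from_camera']
    else: T=c['cam_to_world']
    d=T[:3,:3]@np.r_[p,1]; return T[:3,3],d/np.linalg.norm(d)
def tri(rays):
    A=sum(np.eye(3)-np.outer(d,d) for _,d in rays);b=sum((np.eye(3)-np.outer(d,d))@p for p,d in rays)
    X=np.linalg.solve(A,b);return X,[np.linalg.norm(np.cross(X-p,d)) for p,d in rays]
def atz(n,uv,z,o=None):
    p,d=ray(n,uv,o);return p+d*(z-p[2])/d[2]
E
python3 - <<'E'
from h import *
T=lambda a,b:(250+a/3.3,95+b/3.3)
S=lambda a,b:(200+a/4,165+b/4)
for n,t,s in (('T1',T(182,254),S(458,365)),('T2',T(255,369),S(462,194)),('scrap',T(333,275),S(295,238)),('UP',T(423,376),S(284,90)),('UQ',T(97,369),S(653,303))):
    X,r=tri([ray('top',t),ray('scene',s)]);print(n,X.round(4),np.round(r,4), 'top@z', atz('top',t,.053 if n[0]!='U' else .041).round(4))
for n,cs in (('blue',[(517,347),(722,294),(772,424),(559,480)]),('green',[(186,44),(386,63),(375,194),(173,178)])):
    P=np.array([atz('top',T(*c),.03) for c in cs]);print(n,P.round(4).tolist(),P.mean(0).round(4),np.linalg.norm(P-np.roll(P,-1,0),axis=1).round(3))
X,r=tri([ray('top',T(386,63)),ray('scene',S(18,464))]);print('green corner far -y',X,r)
X,r=tri([ray('top',T(173,178)),ray('scene',S(398,505))]);print('green corner ',X,r)
import cv2
a=cv2.imread('pics/top0.png')[130:240,150:250];b=cv2.imread('pics/scene0.png')[205:330,385:505]
a=cv2.resize(a,(400,440),interpolation=2);b=cv2.resize(b,(400,417),interpolation=2)
b=cv2.copyMakeBorder(b,0,23,0,0,0);cv2.imwrite('pics/bin.png',np.hstack([a,b]))
E
```

```text
T1 [0.5432 0.0686 0.0432] [0.0003 0.0003] top@z [0.5408 0.0678 0.053 ]
T2 [0.4454 0.0052 0.0405] [0.0004 0.0004] top@z [0.4435 0.0049 0.053 ]
scrap [ 0.5272 -0.0602  0.0414] [0.0001 0.0001] top@z [ 0.5243 -0.0594  0.053 ]
UP [ 0.4419 -0.1357  0.0374] [0.0005 0.0005] top@z [ 0.4415 -0.1356  0.041 ]
UQ [0.4439 0.1389 0.0364] [0.0009 0.0009] top@z [0.4436 0.1374 0.041 ]
blue [[0.4693, -0.217, 0.03], [0.5178, -0.3931, 0.03], [0.4067, -0.4292, 0.03], [0.3573, -0.2494, 0.03]] [ 0.4378 -0.3222  0.03  ] [0.183 0.117 0.186 0.117]
green [[0.7392, 0.0704, 0.03], [0.7234, -0.1072, 0.03], [0.6026, -0.097, 0.03], [0.6149, 0.0788, 0.03]] [ 0.67   -0.0137  0.03  ] [0.178 0.121 0.176 0.125]
green corner far -y [ 0.72434221 -0.10702074  0.02695059] [np.float64(0.0005778823140262277), np.float64(0.0005778823140261712)]
green corner  [0.62072551 0.08026894 0.01179219] [np.float64(0.00014430040418995468), np.float64(0.00014430040418995848)]
```

View pics/bin.png

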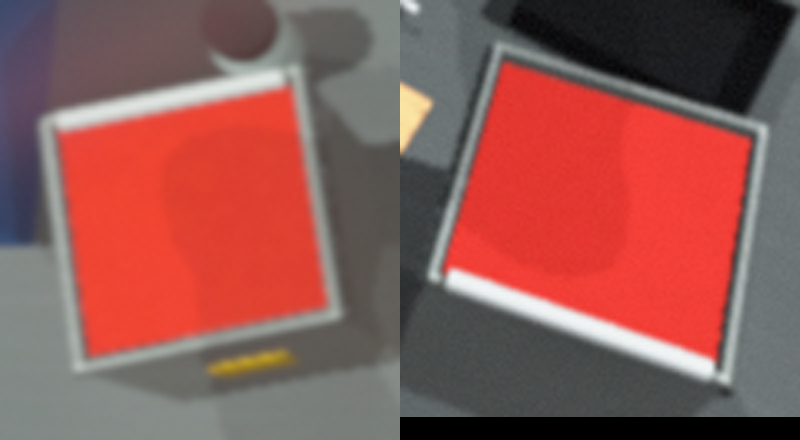

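The bin crop shows the white hinge bar on the far side and the yellow plate towards the robot. Rim corners in the crop are top (42,120),(297,68),(340,315),(77,372) and scene (327,385),(32,278),(100,45),(368,127).

Run:
```python
from h import *
T=lambda a,b:(150+a/4,130+b/4)
S=lambda a,b:(385+(a)/3.333,205+b/3.336)
P=[]
for t,s in (((42,120),(327,385)),((297,68),(32,278)),((340,315),(100,45)),((77,372),(368,127))):
    X,r=tri([ray('top',T(*t)),ray('scene',S(*s))]);P.append(X);print(X.round(4),np.round(r,4))
P=np.array(P);c=P.mean(0);hx=P[:2].mean(0)-P[2:].mean(0);print('c',c,'len',np.linalg.norm(P-np.roll(P,-1,0),axis=1),'yaw',np.degrees(np.arctan2(hx[1],hx[0])))
u=hx[:2]/np.linalg.norm(hx[:2]);print('drop',c[:2]+.034*u)
for n,p,q in (('blue',np.array([.4693,-.217])-np.array([.3573,-.2494]),0),('green',np.array([.7234,-.1072])-np.array([.6026,-.097]),0)): print(n,np.degrees(np.arctan2(p[1],p[0])))
for p,q in (((.4067,-.4292),(.3573,-.2494)),((.7392,.0704),(.7234,-.1072)),((.5178,-.3931),(.4693,-.217))):d=np.array(q)-p;print(np.degrees(np.arctan2(d[1],d[0])))
```

```text
[0.5349 0.4173 0.1758] [0.0005 0.0005]
[0.5692 0.2624 0.1771] [0.001 0.001]
[0.4149 0.2273 0.1772] [0.0016 0.0016]
[0.3787 0.3822 0.177 ] [0.0005 0.0005]
c [0.4744283  0.32230344 0.17678083] len [0.15873316 0.15827443 0.15900976 0.16013704] yaw 12.744859524646763
drop [0.50759061 0.32980418]
blue 16.13440108555822
green -4.826440163470242
105.36291872545803
-95.08387559609116
105.3981790287636
```

Emit:
{"name": "send_rows", "arguments": {
  "deltas": [
    {"xyz":[0.2,0.2,0.1],"yaw":0},
    {"xyz":[0.35,0.4,0.2],"yaw":0},
    {"xyz":[0.5,0.6,0.3],"yaw":0},
    {"xyz":[0.6,0.8,0.35],"yaw":0},
    {"xyz":[0.7,1,0.4],"yaw":0}
  ],
  "claw": -0.5,
  "grip_force": 40
}}

```text
clock: 0.52
tcp_pos: [0.2969, -0.4696, 0.2589]
tcp_rot: [3.106, 0.468, 0.0]
wrist_force: [1.3, -0.8, -0.4]
opening: 0.751
finger_force: 0.0
```

Emit:
{"name": "send_rows", "arguments": {
  "deltas": [
    {"xyz":[0.08,0.2,0],"yaw":0},
    {"xyz":[0.16,0.45,0],"yaw":0},
    {"xyz":[0.24,0.7,0],"yaw":0},
    {"xyz":[0.3,0.9,0],"yaw":0},
    {"xyz":[0.35,1,0],"yaw":0}
  ]
}}

```text
clock: 0.93
tcp_pos: [0.3493, -0.3173, 0.2585]
tcp_rot: [-3.106, -0.472, -0.0]
wrist_force: [1.1, -0.9, 0.3]
opening: 0.75
finger_force: 0.0
```

Emit:
{"name": "send_rows", "arguments": {
  "deltas": [
    {"xyz":[0.1,0.25,0],"yaw":0},
    {"xyz":[0.2,0.5,0],"yaw":0},
    {"xyz":[0.3,0.75,0],"yaw":0},
    {"xyz":[0.4,1,0],"yaw":0},
    {"xyz":[0.45,1,0],"yaw":0}
  ]
}}

```text
clock: 1.35
tcp_pos: [0.4177, -0.1637, 0.2589]
tcp_rot: [-3.104, -0.48, -0.002]
wrist_force: [1.9, 0.5, 0.2]
opening: 0.749
finger_force: 0.0
```

Emit:
{"name": "send_rows", "arguments": {
  "deltas": [
    {"xyz":[0.1,0.2,0],"yaw":0},
    {"xyz":[0.2,0.4,0],"yaw":0},
    {"xyz":[0.25,0.6,0],"yaw":0},
    {"xyz":[0.25,0.7,0],"yaw":0},
    {"xyz":[0.25,0.7,0],"yaw":0}
  ]
}}

```text
clock: 1.77
tcp_pos: [0.4536, -0.0624, 0.2584]
tcp_rot: [-3.105, -0.475, -0.0]
wrist_force: [0.4, -0.5, 0.3]
opening: 0.749
finger_force: 0.0
```

Run:
```python
from h import *
import pickle
o,im=snap('wrist','w1.png'); pickle.dump(o,open('w1.pkl','wb')); print(o['tcp_pos'],o['tcp_rot'],o['clock'],abs(o['dq']).max())
cv2.imwrite('pics/w1b.png',cv2.resize(im[:,:,::-1],(800,500),interpolation=cv2.INTER_CUBIC))
```

```text
[ 0.45356662 -0.06238924  0.25835212] [-3.10456492e+00 -4.75039948e-01 -4.42114519e-05] 1.7667 0.06720348066819211
```

View pics/w1b.png

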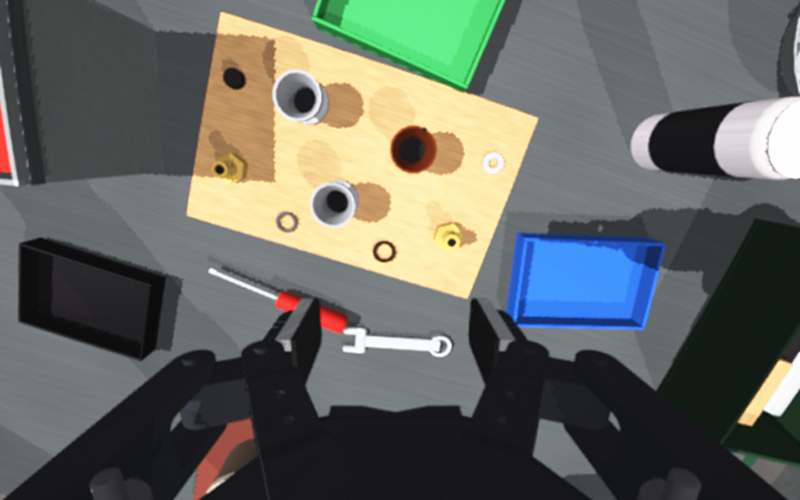

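The wrist view shows (in the ×1.25 picture) T1's lip at (297,97), T2's at (335,204), the scrap lip at (413,149), union P's neck at (451,241) and union Q's at (220,169). The blue tray is at right and the green at the top.

Run:
```python
from h import *
import pickle; o=pickle.load(open('w1.pkl','rb'))
T=lambda a,b:(250+a/3.3,95+b/3.3)
S=lambda a,b:(200+a/4,165+b/4)
W=lambda a,b:(a/1.25,b/1.25)
for n,t,s,w in (('T1',T(182,254),S(458,365),W(297,97)),('T2',T(255,369),S(462,194),W(335,204)),('scrap',T(333,275),S(295,238),W(413,149)),('UP',T(423,376),S(284,90),W(451,241)),('UQ',T(97,369),S(653,303),W(220,169))):
    z=.053 if n[0]!='U' else .041
    for q in (['top',t,'wrist',w],['scene',s,'wrist',w]):
        X,r=tri([ray(q[0],q[1]),ray('wrist',w,o)]);print(n,q[0],X.round(4),np.round(r,4),end=' ')
    print('@z', atz('top',t,z)[:2].round(4),atz('scene',s,z)[:2].round(4),atz('wrist',w,z,o)[:2].round(4))
for nm,cs in (('blue',[(517,234),(664,242),(644,329),(508,313)]),):
    P=np.array([atz('wrist',W(*c),.03,o) for c in cs]);print(nm,P.round(4).tolist(),P.mean(0).round(4),np.linalg.norm(P-np.roll(P,-1,0),axis=1).round(3))
```

```text
T1 top [0.5423 0.069  0.0538] [0.0021 0.0021] T1 scene [0.5449 0.0712 0.0495] [0.0009 0.0009] @z [0.5408 0.0678] [0.547  0.0717] [0.544  0.0707]
T2 top [0.4463 0.0059 0.0383] [0.001 0.001] T2 scene [0.4472 0.0065 0.0436] [0.0004 0.0004] @z [0.4435 0.0049] [0.4517 0.0101] [0.4493 0.0051]
scrap top [ 0.5307 -0.0603  0.0269] [0.0007 0.0007] scrap scene [ 0.5298 -0.0584  0.0466] [0.0006 0.0006] @z [ 0.5243 -0.0594] [ 0.5321 -0.0551] [ 0.53   -0.0585]
UP top [ 0.4434 -0.1368  0.0281] [0.0006 0.0006] UP scene [ 0.4459 -0.1319  0.0447] [0.0007 0.0007] @z [ 0.4415 -0.1356] [ 0.4435 -0.1333] [ 0.4457 -0.1332]
UQ top [0.4454 0.1392 0.0388] [0.002 0.002] UQ scene [0.4463 0.1403 0.0405] [0.0007 0.0007] @z [0.4436 0.1374] [0.4459 0.1407] [0.447  0.1397]
blue [[0.4754, -0.2083, 0.03], [0.5213, -0.3874, 0.03], [0.4079, -0.4207, 0.03], [0.3766, -0.2374, 0.03]] [ 0.4453 -0.3135  0.03  ] [0.185 0.118 0.186 0.103]
```

Emit:
{"name": "send_rows", "arguments": {
  "deltas": [
    {"xyz":[0.15,0.22,-0.1],"yaw":0},
    {"xyz":[0.3,0.44,-0.2],"yaw":0},
    {"xyz":[0.45,0.66,-0.35],"yaw":0},
    {"xyz":[0.6,0.88,-0.5],"yaw":0},
    {"xyz":[0.6,0.885,-0.5],"yaw":0}
  ],
  "claw": -0.7
}}

```text
clock: 2.23
tcp_pos: [0.5435, 0.0696, 0.1798]
tcp_rot: [-3.104, -0.47, 0.005]
wrist_force: [-1.3, 0.2, 0.1]
opening: 0.847
finger_force: 0.0
```

Run:
```python
from h import *
import pickle
o,im=snap('wrist','w2.png'); pickle.dump(o,open('w2.pkl','wb')); print(o['tcp_pos'],o['tcp_rot'],o['clock'],abs(o['dq']).max())
for n,X in (('T1',(.544,.0705,.053)),('T1low',(.544,.0705,.003))):
    c=cams.calibration('wrist');T=np.eye(4);T[:3,:3]=cv2.Rodrigues(o['tcp_rot'])[0];T[:3,3]=o['tcp_pos'];T=np.linalg.inv(T@c['tool_from_camera'])
    print(n,cv2.projectPoints(np.array([X]),cv2.Rodrigues(T[:3,:3])[0],T[:3,3],np.array([[c['fx'],0,c['cx']],[0,c['fy'],c['cy']],[0,0,1]]),np.array([c['k1'],0,0,0]))[0])
```

```text
[0.54349908 0.06958184 0.17980327] [-3.10353683 -0.4697343   0.0049164 ] 2.2333 0.1699853107537714
T1 [[[315.45619679 186.19449678]]]
T1low [[[315.62658109 177.67645257]]]
```

View pics/w2.png

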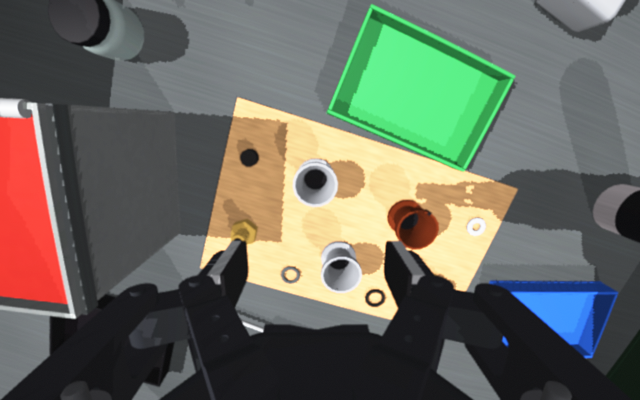

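Seen from closer, T1's lip centre is at (316,186), matching the prediction of (315.5,186.2), and its width of 43 px is right. The green tray's rim corners are at (372,6),(514,75),(465,169),(329,111). I'll go down for the grasp.

Emit:
{"name": "send_rows", "arguments": {
  "deltas": [
    {"xyz":[0,0,-0.25],"yaw":0},
    {"xyz":[0,0,-0.5],"yaw":0},
    {"xyz":[0,0,-0.75],"yaw":0},
    {"xyz":[0,0,-0.9],"yaw":0},
    {"xyz":[0,0,-0.98],"yaw":0}
  ]
}}

```text
clock: 2.7
tcp_pos: [0.5412, 0.0635, 0.0331]
tcp_rot: [3.107, 0.463, -0.008]
wrist_force: [-1.2, -0.5, 0.5]
opening: 0.851
finger_force: 0.0
```

Run:
```python
from h import *
import pickle; o=pickle.load(open('w2.pkl','rb'))
print(atz('wrist',(417,228),.053,o),atz('wrist',(341,270),.053,o))
cs=[(372,6),(514,75),(465,169),(329,111)]
P=np.array([atz('wrist',c,.03,o) for c in cs]);print(P.round(4).tolist(),P.mean(0).round(4),np.linalg.norm(P-np.roll(P,-1,0),axis=1).round(3))
print(atz('wrist',(611,285),.03,o),atz('wrist',(489,282),.03,o))
```

```text
[ 0.5314672  -0.05705578  0.053     ] [0.45371039 0.01019721 0.053     ]
[[0.7389, 0.0695, 0.03], [0.7248, -0.1034, 0.03], [0.6118, -0.0944, 0.03], [0.6257, 0.08, 0.03]] [ 0.6753 -0.0121  0.03  ] [0.174 0.113 0.175 0.114]
[ 0.5272432  -0.37076853  0.03      ] [ 0.48234488 -0.19323453  0.03      ]
```

Emit:
{"name": "send_rows", "arguments": {
  "deltas": [
    {"xyz":[0,0,0],"yaw":0},
    {"xyz":[0,0,0],"yaw":0}
  ]
}}

```text
clock: 2.87
tcp_pos: [0.5437, 0.0654, 0.0371]
tcp_rot: [3.107, 0.464, 0.0]
wrist_force: [-0.4, -0.4, 1.2]
opening: 0.849
finger_force: 0.0
```

Emit:
{"name": "send_rows", "arguments": {
  "deltas": [
    {"xyz":[0,0.035,-0.04],"yaw":0},
    {"xyz":[0,0.035,-0.08],"yaw":0},
    {"xyz":[0,0.035,-0.08],"yaw":0}
  ]
}}

```text
clock: 3.12
tcp_pos: [0.5433, 0.0719, 0.0244]
tcp_rot: [3.107, 0.467, 0.001]
wrist_force: [-0.2, -0.1, 0.0]
opening: 0.851
finger_force: 0.0
```

Emit:
{"name": "send_rows", "arguments": {
  "deltas": [
    {"xyz":[0,0,0],"yaw":0},
    {"xyz":[0,0,0],"yaw":0},
    {"xyz":[0,0,0],"yaw":0},
    {"xyz":[0,0,0],"yaw":0},
    {"xyz":[0,0,0],"yaw":0}
  ],
  "claw": 1,
  "grip_force": 40
}}

```text
clock: 3.53
tcp_pos: [0.5433, 0.0716, 0.0246]
tcp_rot: [3.107, 0.466, 0.0]
wrist_force: [-0.3, -0.9, 0.6]
opening: 0.14
finger_force: 0.0
```

Emit:
{"name": "send_rows", "arguments": {
  "deltas": [
    {"xyz":[0,0,0],"yaw":0},
    {"xyz":[0,0,0],"yaw":0}
  ]
}}

```text
clock: 3.7
tcp_pos: [0.5432, 0.0716, 0.0245]
tcp_rot: [3.107, 0.466, 0.0]
wrist_force: [-0.8, 0.2, 0.6]
opening: -0.002
finger_force: 0.0
```

The fingers shut on nothing, so I'll look before moving.

Run:
```python
from h import *
o,a=snap('wrist','w3.png'); _,b=snap('scene','s3.png'); print(o['tcp_pos'],o['wrist_force'],o['joint_pos'])
b=cv2.resize(b[150:320,190:410],(640,495)); a=a[:,:,::-1]
cv2.imwrite('pics/c3.png',np.hstack([cv2.resize(a,(400,250)),cv2.resize(b,(400,310))[:250,:,::-1]]) if 0 else np.vstack([cv2.resize(a[60:340],(640,280)),cv2.resize(b[:,:,::-1],(640,320))[:, :]]))
```

```text
[0.54324959 0.07161627 0.02448221] [-0.7514004   0.22223458  0.59227487] [ 0.3344069   0.36058139 -0.63879498  1.87754593  0.25519706  0.98526289
 -1.68909406]
```

View pics/c3.png

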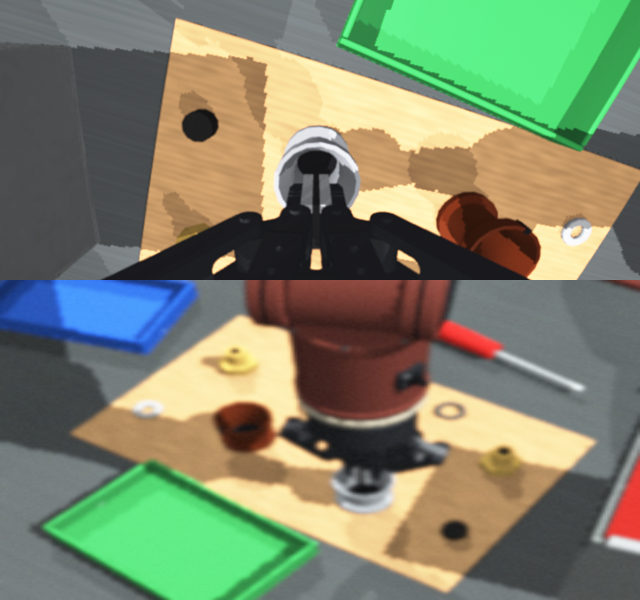

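The closed fingertips seem to overlap the bell's interior near (316,225) in the wrist picture. I'll enlarge that area.

Run:
```python
from h import *
a=cv2.imread('pics/w3.png')[160:320,230:400]; b=cv2.imread('pics/s3.png')[245:335,280:360]
cv2.imwrite('pics/c4.png',np.hstack([cv2.resize(a,(425,400),interpolation=2),cv2.resize(b,(356,400),interpolation=2)]))
```

```text
(no output)
```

View pics/c4.png

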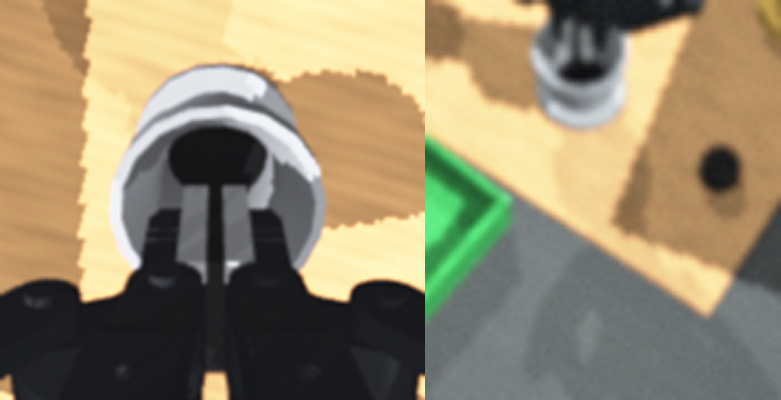

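The enlargement shows both pads inside T1's bell, with the trumpet still upright. I'll lift the shut fingers straight out slowly and check.

Emit:
{"name": "send_rows", "arguments": {
  "deltas": [
    {"xyz":[0,0,0.08],"yaw":0},
    {"xyz":[0,0,0.16],"yaw":0},
    {"xyz":[0,0,0.26],"yaw":0},
    {"xyz":[0,0,0.36],"yaw":0},
    {"xyz":[0,0,0.46],"yaw":0}
  ]
}}

```text
clock: 4.22
tcp_pos: [0.5436, 0.0719, 0.0956]
tcp_rot: [3.107, 0.466, 0.002]
wrist_force: [-1.0, 0.4, 0.2]
opening: 0.001
finger_force: 0.0
```

Emit:
{"name": "send_rows", "arguments": {
  "deltas": [
    {"xyz":[0,0,0.05],"yaw":0},
    {"xyz":[0,0,0.1],"yaw":0},
    {"xyz":[0,0,0.1],"yaw":0},
    {"xyz":[0,0,0.1],"yaw":0},
    {"xyz":[0,0,0.1],"yaw":0}
  ],
  "claw": -0.9
}}

```text
clock: 4.63
tcp_pos: [0.5427, 0.0715, 0.1077]
tcp_rot: [-3.107, -0.466, 0.002]
wrist_force: [-0.4, 0.7, -0.4]
opening: 0.704
finger_force: 0.0
```

Run:
```python
from h import *
import pickle
o,a=snap('wrist','w5.png'); pickle.dump(o,open('w5.pkl','wb')); print(o)
```

```text
{'clock': 4.6333, 'joint_pos': array([ 0.37046316,  0.26160555, -0.66684021,  1.80106594,  0.1766895 ,
        1.14019494, -1.62728001]), 'dq': array([-0.00268122,  0.00657295, -0.00026081,  0.00512447, -0.00138302,
        0.00230229, -0.0029316 ]), 'effort': array([-7.15742543e-03, -5.06733799e+01, -6.11935169e+00, -3.77652061e+01,
        1.29837197e-03,  4.81680778e-03,  6.25760978e-03]), 'tcp_pos': array([0.54272442, 0.07148721, 0.10774698]), 'tcp_rot': array([-3.10674902e+00, -4.65887429e-01,  1.66006295e-03]), 'wrist_force': array([-0.37364412,  0.66264568, -0.38797363]), 'torque': array([-0.00578324, -0.00208612, -0.04949274]), 'finger_force': 0.0, 'opening': 0.7043974089354021}
```

View pics/w5.png

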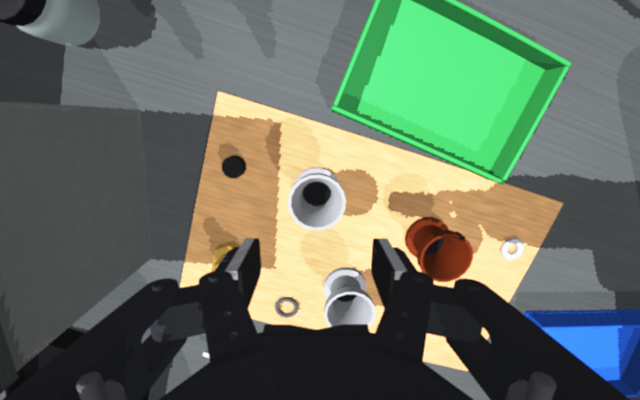

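T1 is still upright with its lip at (317,200) and hasn't moved. From the pads' 117 px gap at 60 mm opening, the fingertips look about 35–40 mm behind the reported TCP. That means they shut above the lip. I'll go lower, watching the force, and close again.

Emit:
{"name": "send_rows", "arguments": {
  "deltas": [
    {"xyz":[0.01,0,-0.2],"yaw":0},
    {"xyz":[0.02,0,-0.4],"yaw":0},
    {"xyz":[0.02,0,-0.56],"yaw":0},
    {"xyz":[0.02,0,-0.56],"yaw":0},
    {"xyz":[0.02,0,-0.56],"yaw":0}
  ],
  "claw": -0.7
}}

```text
clock: 5.1
tcp_pos: [0.5448, 0.0717, 0.0233]
tcp_rot: [-3.106, -0.467, 0.006]
wrist_force: [-0.1, 0.6, 0.7]
opening: 0.853
finger_force: 0.0
```

Emit:
{"name": "send_rows", "arguments": {
  "deltas": [
    {"xyz":[0,0,-0.03],"yaw":0},
    {"xyz":[0,0,-0.07],"yaw":0},
    {"xyz":[0,0,-0.07],"yaw":0},
    {"xyz":[0,0,-0.07],"yaw":0}
  ]
}}

```text
clock: 5.43
tcp_pos: [0.5465, 0.0716, 0.0144]
tcp_rot: [3.107, 0.466, 0.001]
wrist_force: [-1.0, 0.7, 0.6]
opening: 0.849
finger_force: 0.0
```

Run:
```python
from h import *
o,a=snap('wrist','w6.png'); _,b=snap('scene','s6.png'); print(o['tcp_pos'],o['wrist_force'],o['opening'],o['joint_pos'])
a=a[160:320,190:440,::-1]; b=b[225:315,270:370,::-1]
cv2.imwrite('pics/c6.png',np.hstack([cv2.resize(a,(420,400),interpolation=2),cv2.resize(b,(380,400),interpolation=2)]))
```

```text
[0.54647065 0.07163125 0.01442873] [-1.02678432  0.72369598  0.6326538 ] 0.8493485320620814 [ 0.3283705   0.37986298 -0.63394631  1.87781199  0.26994051  0.96923637
 -1.69892296]
```

View pics/c6.png

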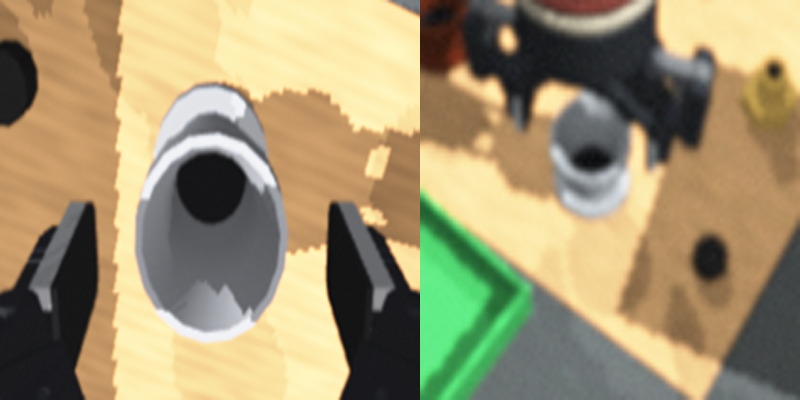

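The fingers straddle the trumpet. Tips are at wrist (241,241) and (389,241), and at scene (332,262) and (296,254). I'll triangulate the tip height.

Run:
```python
from h import *
o=telemetry.get_obs()
for w,s in (((240.6,241),(331.8,262)),((389.4,241),(296.3,253.6))):
    X,r=tri([ray('wrist',w,o),ray('scene',s)]);print(X,r, 'tool',cv2.Rodrigues(o['tcp_rot'])[0].T@(X-o['tcp_pos']))
L=[atz('wrist',(190+a/1.68,160+b/2.5),.053,o) for a,b in((137,235),(286,235),(212,133),(212,340))];print(np.round(L,4))
```

```text
[0.53916532 0.1120829  0.05190085] [np.float64(0.002273239459481772), np.float64(0.0022732394594818664)] tool [ 0.00479968 -0.04081    -0.03738891]
[0.55843644 0.02834992 0.03481653] [np.float64(0.0009844400510817502), np.float64(0.0009844400510817543)] tool [-0.00135424  0.04488778 -0.02028682]
[[0.5397 0.0945 0.053 ]
 [0.5537 0.0487 0.053 ]
 [0.5689 0.0782 0.053 ]
 [0.5218 0.0638 0.053 ]]
```

Emit:
{"name": "send_rows", "arguments": {
  "deltas": [
    {"xyz":[0,0,-0.03],"yaw":0},
    {"xyz":[0,0,-0.07],"yaw":0},
    {"xyz":[0,0,-0.07],"yaw":0},
    {"xyz":[0,0,-0.07],"yaw":0}
  ]
}}

```text
clock: 5.87
tcp_pos: [0.5457, 0.0716, 0.0028]
tcp_rot: [-3.107, -0.466, 0.002]
wrist_force: [0.9, -0.4, 0.6]
opening: 0.854
finger_force: 0.0
```

Emit:
{"name": "send_rows", "arguments": {
  "deltas": [
    {"xyz":[0,0,0],"yaw":0},
    {"xyz":[0,0,0],"yaw":0},
    {"xyz":[0,0,0],"yaw":0},
    {"xyz":[0,0,0],"yaw":0}
  ],
  "claw": 1
}}

```text
clock: 6.2
tcp_pos: [0.5463, 0.0717, 0.0038]
tcp_rot: [3.107, 0.466, 0.0]
wrist_force: [-1.8, 0.1, 4.9]
opening: 0.567
finger_force: 40.8
```

The grip holds at 48 mm opening and 41 N, so the pads do sit about 30+ mm behind the reported TCP. I'll lift and carry.

Emit:
{"name": "send_rows", "arguments": {
  "deltas": [
    {"xyz":[0,0,0.05],"yaw":0},
    {"xyz":[0,0,0.15],"yaw":0},
    {"xyz":[0,0,0.35],"yaw":0},
    {"xyz":[0,0,0.55],"yaw":0},
    {"xyz":[0,0,0.7],"yaw":0}
  ]
}}

```text
clock: 6.62
tcp_pos: [0.5466, 0.072, 0.1109]
tcp_rot: [-3.107, -0.467, -0.002]
wrist_force: [-0.2, 0.5, -0.8]
opening: 0.562
finger_force: 41.6
```

Emit:
{"name": "send_rows", "arguments": {
  "deltas": [
    {"xyz":[-0.05,-0.1,0],"yaw":0},
    {"xyz":[-0.1,-0.28,0],"yaw":0},
    {"xyz":[-0.18,-0.48,0],"yaw":0},
    {"xyz":[-0.27,-0.7,0],"yaw":0},
    {"xyz":[-0.3,-0.9,0],"yaw":0}
  ]
}}

```text
clock: 7.03
tcp_pos: [0.4994, -0.0649, 0.1087]
tcp_rot: [3.106, 0.466, -0.001]
wrist_force: [1.4, 0.1, -1.0]
opening: 0.564
finger_force: 41.6
```

Emit:
{"name": "send_rows", "arguments": {
  "deltas": [
    {"xyz":[-0.06,-0.2,0],"yaw":0},
    {"xyz":[-0.12,-0.42,0],"yaw":0},
    {"xyz":[-0.2,-0.62,0],"yaw":0},
    {"xyz":[-0.25,-0.75,0],"yaw":0},
    {"xyz":[-0.25,-0.75,0],"yaw":0}
  ]
}}

```text
clock: 7.45
tcp_pos: [0.4614, -0.181, 0.1085]
tcp_rot: [3.107, 0.456, -0.002]
wrist_force: [-0.1, 0.6, -0.8]
opening: 0.565
finger_force: 41.7
```

Run:
```python
from h import *
import pickle
o,a=snap('wrist','w7.png'); pickle.dump(o,open('w7.pkl','wb')); print(o['tcp_pos'],o['tcp_rot'],o['finger_force'],o['opening'],abs(o['dq']).max())
```

```text
[ 0.46144878 -0.18097407  0.10849262] [ 3.10698623e+00  4.55548885e-01 -1.88691186e-03] 41.658700704574585 0.5646049039136698 0.07751146241800673
```

View pics/w7.png

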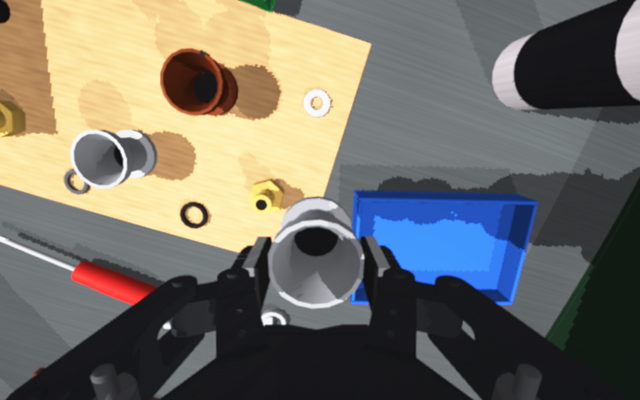

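T1 is held upright. The blue tray's rim corners are at (354,191), (537,203) and (515,304). The scrap lip is at (194,82), T2's at (101,158) and union P's neck at (262,204).

Run:
```python
from h import *
import pickle; o=pickle.load(open('w7.pkl','rb'))
P=np.array([atz('wrist',c,.03,o) for c in ((354,191),(537,203),(515,304))]);print(P.round(4),np.linalg.norm(np.diff(P,axis=0),axis=1))
c=(P[0]+P[2])/2;d=P[0]-P[1];a=np.arctan2(d[1],d[0])-np.pi/2;print('c',c,'yaw',np.degrees(a))
e=P[1]-P[2];print(np.degrees(np.arctan2(e[1],e[0])))
R=np.array([[np.cos(a),-np.sin(a)],[np.sin(a),np.cos(a)]])
for s in ((-.022,.036),(.022,-.036)): print(c[:2]+R@s, (c[:2]+R@s-o['tcp_pos'][:2])/.15)
for n,p,z in (('scrap',(194,82),.053),('T2',(101,158),.053),('UP',(262,204),.041)): print(n,atz('wrist',p,z,o))
```

```text
[[ 0.4785 -0.2134  0.03  ]
 [ 0.5188 -0.3897  0.03  ]
 [ 0.4092 -0.4239  0.03  ]] [0.18079488 0.11480283]
c [ 0.44385062 -0.31864426  0.03      ] yaw 12.878176918798397
17.32237757816376
[ 0.41438037 -0.28845313] [-0.31378943 -0.71652705]
[ 0.47332088 -0.34883538] [ 0.07914728 -1.11907541]
scrap [ 0.53029094 -0.06130605  0.053     ]
T2 [0.449266   0.00533524 0.053     ]
UP [ 0.44515851 -0.13490719  0.041     ]
```

Emit:
{"name": "send_rows", "arguments": {
  "deltas": [
    {"xyz":[-0.08,-0.18,0],"yaw":0},
    {"xyz":[-0.16,-0.36,0],"yaw":0},
    {"xyz":[-0.25,-0.56,0],"yaw":0},
    {"xyz":[-0.315,-0.715,0],"yaw":0},
    {"xyz":[-0.315,-0.715,0],"yaw":0}
  ]
}}

```text
clock: 7.92
tcp_pos: [0.4142, -0.2874, 0.1085]
tcp_rot: [3.107, 0.458, -0.001]
wrist_force: [0.1, 0.2, -1.5]
opening: 0.562
finger_force: 41.7
```

Emit:
{"name": "send_rows", "arguments": {
  "deltas": [
    {"xyz":[0,0,-0.12],"yaw":0},
    {"xyz":[0,0,-0.25],"yaw":0},
    {"xyz":[0,0,-0.4],"yaw":0},
    {"xyz":[0,0,-0.53],"yaw":0},
    {"xyz":[0,0,-0.6],"yaw":0}
  ]
}}

```text
clock: 8.33
tcp_pos: [0.4162, -0.2812, 0.0165]
tcp_rot: [-3.104, -0.468, 0.002]
wrist_force: [-0.9, 0.9, -1.3]
opening: 0.565
finger_force: 41.7
```

Emit:
{"name": "send_rows", "arguments": {
  "deltas": [
    {"xyz":[0,0,0],"yaw":0},
    {"xyz":[0,0,0],"yaw":0},
    {"xyz":[0,0,0],"yaw":0}
  ]
}}

```text
clock: 8.58
tcp_pos: [0.4175, -0.2832, 0.0196]
tcp_rot: [3.106, 0.467, 0.002]
wrist_force: [-0.2, -1.1, -0.9]
opening: 0.565
finger_force: 41.7
```

Emit:
{"name": "send_rows", "arguments": {
  "deltas": [
    {"xyz":[-0.02,-0.035,-0.03],"yaw":0},
    {"xyz":[-0.02,-0.035,-0.06],"yaw":0},
    {"xyz":[-0.02,-0.035,-0.08],"yaw":0},
    {"xyz":[-0.02,-0.035,-0.08],"yaw":0},
    {"xyz":[-0.02,-0.035,-0.08],"yaw":0}
  ]
}}

```text
clock: 9.0
tcp_pos: [0.4133, -0.2883, 0.0063]
tcp_rot: [-3.106, -0.466, 0.0]
wrist_force: [-0.8, -0.0, -0.5]
opening: 0.565
finger_force: 41.7
```

Emit:
{"name": "send_rows", "arguments": {
  "deltas": [
    {"xyz":[0,0,-0.005],"yaw":0},
    {"xyz":[0,0,-0.01],"yaw":0},
    {"xyz":[0,0,-0.012],"yaw":0},
    {"xyz":[0,0,-0.012],"yaw":0}
  ]
}}

```text
clock: 9.33
tcp_pos: [0.4136, -0.2884, 0.0048]
tcp_rot: [3.107, 0.466, 0.0]
wrist_force: [-0.5, 1.7, 1.6]
opening: 0.564
finger_force: 42.1
```

Emit:
{"name": "send_rows", "arguments": {
  "deltas": [
    {"xyz":[0,0,0],"yaw":0},
    {"xyz":[0,0,0],"yaw":0},
    {"xyz":[0,0,0],"yaw":0},
    {"xyz":[0,0,0],"yaw":0}
  ],
  "claw": -0.4
}}

```text
clock: 9.67
tcp_pos: [0.4135, -0.2884, 0.0046]
tcp_rot: [3.107, 0.466, 0.0]
wrist_force: [-0.3, 0.7, -0.3]
opening: 0.703
finger_force: 0.0
```

Emit:
{"name": "send_rows", "arguments": {
  "deltas": [
    {"xyz":[0,0,0.1],"yaw":0},
    {"xyz":[0,0,0.25],"yaw":0},
    {"xyz":[0,0,0.45],"yaw":0},
    {"xyz":[0,0,0.65],"yaw":0},
    {"xyz":[0,0,0.75],"yaw":0}
  ]
}}

```text
clock: 10.08
tcp_pos: [0.4147, -0.289, 0.1206]
tcp_rot: [3.104, 0.466, 0.004]
wrist_force: [0.4, -0.1, 0.7]
opening: 0.697
finger_force: 0.0
```

Emit:
{"name": "send_rows", "arguments": {
  "deltas": [
    {"xyz":[0.02,0.2,0],"yaw":0},
    {"xyz":[0.05,0.42,0],"yaw":0},
    {"xyz":[0.07,0.64,0],"yaw":0},
    {"xyz":[0.1,0.85,0],"yaw":0},
    {"xyz":[0.12,1,0],"yaw":0}
  ],
  "claw": -0.7
}}

```text
clock: 10.5
tcp_pos: [0.4316, -0.1356, 0.1173]
tcp_rot: [3.106, 0.469, 0.001]
wrist_force: [0.1, -0.0, 0.2]
opening: 0.85
finger_force: 0.0
```

Emit:
{"name": "send_rows", "arguments": {
  "deltas": [
    {"xyz":[0.02,0.2,0],"yaw":0},
    {"xyz":[0.05,0.42,0],"yaw":0},
    {"xyz":[0.08,0.64,0],"yaw":0},
    {"xyz":[0.11,0.85,0],"yaw":0},
    {"xyz":[0.12,0.95,0],"yaw":0}
  ]
}}

```text
clock: 10.92
tcp_pos: [0.4498, 0.0083, 0.1175]
tcp_rot: [-3.105, -0.472, -0.002]
wrist_force: [-0.9, 0.8, 0.1]
opening: 0.852
finger_force: 0.0
```

Emit:
{"name": "send_rows", "arguments": {
  "deltas": [
    {"xyz":[0,0,0],"yaw":0},
    {"xyz":[0,0,0],"yaw":0}
  ]
}}

```text
clock: 11.08
tcp_pos: [0.4494, 0.0046, 0.1171]
tcp_rot: [3.106, 0.469, 0.0]
wrist_force: [-0.9, -0.5, -0.2]
opening: 0.85
finger_force: 0.0
```

Run:
```python
from h import *
import pickle
o,a=snap('wrist','w8.png'); pickle.dump(o,open('w8.pkl','wb')); print(o['tcp_pos'],o['tcp_rot'],abs(o['dq']).max())
_,b=snap('scene','s8.png')
# bright lip: predicted pixel for T2
c=cams.calibration('wrist');T=np.eye(4);T[:3,:3]=cv2.Rodrigues(o['tcp_rot'])[0];T[:3,3]=o['tcp_pos'];T=np.linalg.inv(T@c['tool_from_camera'])
print(cv2.projectPoints(np.array([[.449,.0055,.053]]),cv2.Rodrigues(T[:3,:3])[0],T[:3,3],np.array([[c['fx'],0,c['cx']],[0,c['fy'],c['cy']],[0,0,1]]),np.array([c['k1'],0,0,0]))[0])
a=a[120:280,190:440,::-1]; b=b[120:220,160:300,::-1]
cv2.imwrite('pics/c8.png',np.hstack([cv2.resize(a,(500,320),interpolation=2),cv2.resize(b,(300,320),interpolation=2)]))
```

```text
[0.44943875 0.00464991 0.11714199] [3.10618397e+00 4.69154709e-01 7.20298059e-05] 0.03284975499915524
[[[314.6760965  202.70804754]]]
```

View pics/c8.png

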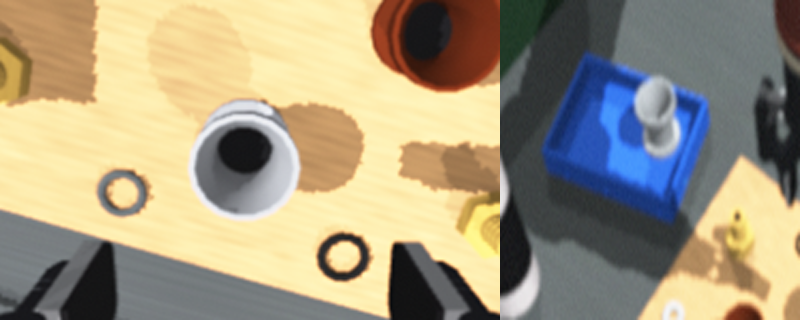

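T1 stands in the blue tray. T2's lip is at (312,203) against a predicted (314.7,202.7), about 2 mm towards +y. Comparing the pad images open and shut puts the tips 36 mm (shut) to 47 mm (open) behind the TCP, so I'll grip T2 a little deeper.

Emit:
{"name": "send_rows", "arguments": {
  "deltas": [
    {"xyz":[0,0.02,-0.15],"yaw":0},
    {"xyz":[0,0.02,-0.35],"yaw":0},
    {"xyz":[0,0.02,-0.55],"yaw":0},
    {"xyz":[0,0.02,-0.65],"yaw":0},
    {"xyz":[0,0.02,-0.65],"yaw":0}
  ]
}}

```text
clock: 11.6
tcp_pos: [0.4466, 0.0057, 0.0165]
tcp_rot: [-3.106, -0.463, 0.009]
wrist_force: [-0.7, -1.0, -0.5]
opening: 0.849
finger_force: 0.0
```

Emit:
{"name": "send_rows", "arguments": {
  "deltas": [
    {"xyz":[0,0,0],"yaw":0},
    {"xyz":[0,0,0],"yaw":0}
  ]
}}

```text
clock: 11.77
tcp_pos: [0.4503, 0.0065, 0.0207]
tcp_rot: [3.107, 0.464, 0.002]
wrist_force: [-0.8, 0.4, -0.1]
opening: 0.847
finger_force: 0.0
```

Emit:
{"name": "send_rows", "arguments": {
  "deltas": [
    {"xyz":[-0.01,0.005,-0.05],"yaw":0},
    {"xyz":[-0.01,0.005,-0.1],"yaw":0},
    {"xyz":[-0.01,0.005,-0.14],"yaw":0},
    {"xyz":[-0.01,0.005,-0.14],"yaw":0},
    {"xyz":[-0.01,0.005,-0.14],"yaw":0}
  ]
}}

```text
clock: 12.18
tcp_pos: [0.4476, 0.0079, -0.0017]
tcp_rot: [-3.106, -0.466, 0.001]
wrist_force: [0.0, -0.3, 0.1]
opening: 0.853
finger_force: 0.0
```

Emit:
{"name": "send_rows", "arguments": {
  "deltas": [
    {"xyz":[0,0,0],"yaw":0},
    {"xyz":[0,0,0],"yaw":0},
    {"xyz":[0,0,0],"yaw":0},
    {"xyz":[0,0,0],"yaw":0}
  ],
  "claw": 1
}}

```text
clock: 12.52
tcp_pos: [0.4482, 0.008, -0.0009]
tcp_rot: [3.107, 0.466, 0.0]
wrist_force: [-2.5, 1.6, 5.8]
opening: 0.568
finger_force: 40.3
```

Emit:
{"name": "send_rows", "arguments": {
  "deltas": [
    {"xyz":[0,0,0.05],"yaw":0},
    {"xyz":[0,0,0.15],"yaw":0},
    {"xyz":[0,0,0.35],"yaw":0},
    {"xyz":[0,0,0.55],"yaw":0},
    {"xyz":[0,0,0.75],"yaw":0}
  ]
}}

```text
clock: 12.93
tcp_pos: [0.4475, 0.0083, 0.1128]
tcp_rot: [-3.106, -0.467, 0.0]
wrist_force: [1.9, -1.4, -1.9]
opening: 0.566
finger_force: 41.6
```

Emit:
{"name": "send_rows", "arguments": {
  "deltas": [
    {"xyz":[0.01,-0.1,0],"yaw":0},
    {"xyz":[0.02,-0.3,0],"yaw":0},
    {"xyz":[0.04,-0.55,0],"yaw":0},
    {"xyz":[0.05,-0.8,0],"yaw":0},
    {"xyz":[0.06,-1,0],"yaw":0}
  ]
}}

```text
clock: 13.35
tcp_pos: [0.4567, -0.1449, 0.1119]
tcp_rot: [3.106, 0.465, 0.001]
wrist_force: [0.4, 0.5, -1.0]
opening: 0.564
finger_force: 41.7
```

Emit:
{"name": "send_rows", "arguments": {
  "deltas": [
    {"xyz":[0.02,-0.2,0],"yaw":0},
    {"xyz":[0.04,-0.45,0],"yaw":0},
    {"xyz":[0.06,-0.7,0],"yaw":0},
    {"xyz":[0.08,-0.9,0],"yaw":0},
    {"xyz":[0.09,-1,0],"yaw":0}
  ]
}}

```text
clock: 13.77
tcp_pos: [0.4696, -0.2967, 0.1114]
tcp_rot: [3.107, 0.459, -0.0]
wrist_force: [-1.1, -0.1, -0.4]
opening: 0.562
finger_force: 41.7
```

Emit:
{"name": "send_rows", "arguments": {
  "deltas": [
    {"xyz":[0.02,-0.2,0],"yaw":0},
    {"xyz":[0.03,-0.35,0],"yaw":0},
    {"xyz":[0.03,-0.42,0],"yaw":0},
    {"xyz":[0.03,-0.42,0],"yaw":0},
    {"xyz":[0.03,-0.42,0],"yaw":0}
  ]
}}

```text
clock: 14.18
tcp_pos: [0.475, -0.3542, 0.1111]
tcp_rot: [-3.106, -0.466, -0.0]
wrist_force: [0.1, 1.1, -1.2]
opening: 0.565
finger_force: 41.7
```

Emit:
{"name": "send_rows", "arguments": {
  "deltas": [
    {"xyz":[0,0,-0.12],"yaw":0},
    {"xyz":[0,0,-0.25],"yaw":0},
    {"xyz":[0,0,-0.4],"yaw":0},
    {"xyz":[0,0,-0.54],"yaw":0},
    {"xyz":[0,0,-0.63],"yaw":0}
  ]
}}

```text
clock: 14.6
tcp_pos: [0.4746, -0.3524, 0.0149]
tcp_rot: [-3.104, -0.469, 0.002]
wrist_force: [-0.9, 0.8, -1.5]
opening: 0.568
finger_force: 41.7
```

Emit:
{"name": "send_rows", "arguments": {
  "deltas": [
    {"xyz":[0,0,0],"yaw":0},
    {"xyz":[0,0,0],"yaw":0},
    {"xyz":[0,0,0],"yaw":0}
  ]
}}

```text
clock: 14.85
tcp_pos: [0.476, -0.355, 0.0181]
tcp_rot: [3.106, 0.467, 0.002]
wrist_force: [-0.8, 0.7, -1.2]
opening: 0.563
finger_force: 41.7
```

Emit:
{"name": "send_rows", "arguments": {
  "deltas": [
    {"xyz":[0,0,-0.03],"yaw":0},
    {"xyz":[0,0,-0.06],"yaw":0},
    {"xyz":[0,0,-0.09],"yaw":0},
    {"xyz":[0,0,-0.105],"yaw":0},
    {"xyz":[0,0,-0.105],"yaw":0}
  ]
}}

```text
clock: 15.27
tcp_pos: [0.4748, -0.355, 0.0005]
tcp_rot: [-3.106, -0.466, 0.001]
wrist_force: [0.5, -0.7, -0.8]
opening: 0.562
finger_force: 41.8
```

Emit:
{"name": "send_rows", "arguments": {
  "deltas": [
    {"xyz":[0,0,0],"yaw":0},
    {"xyz":[0,0,-0.005],"yaw":0},
    {"xyz":[0,0,-0.005],"yaw":0}
  ]
}}

```text
clock: 15.52
tcp_pos: [0.475, -0.3552, 0.0003]
tcp_rot: [3.107, 0.466, 0.0]
wrist_force: [-0.0, 0.5, 0.7]
opening: 0.567
finger_force: 41.9
```

Emit:
{"name": "send_rows", "arguments": {
  "deltas": [
    {"xyz":[0,0,0],"yaw":0},
    {"xyz":[0,0,0],"yaw":0},
    {"xyz":[0,0,0],"yaw":0},
    {"xyz":[0,0,0],"yaw":0}
  ],
  "claw": -0.4
}}

```text
clock: 15.85
tcp_pos: [0.475, -0.3551, 0.0001]
tcp_rot: [3.107, 0.466, 0.0]
wrist_force: [0.3, -0.9, 0.2]
opening: 0.698
finger_force: 0.0
```

Emit:
{"name": "send_rows", "arguments": {
  "deltas": [
    {"xyz":[0,0,0.1],"yaw":0},
    {"xyz":[0,0,0.25],"yaw":0},
    {"xyz":[0,0,0.45],"yaw":0},
    {"xyz":[0,0,0.65],"yaw":0},
    {"xyz":[0,0,0.75],"yaw":0}
  ]
}}

```text
clock: 16.27
tcp_pos: [0.4763, -0.3558, 0.1164]
tcp_rot: [3.104, 0.466, 0.005]
wrist_force: [0.0, -0.2, 0.4]
opening: 0.702
finger_force: 0.0
```

Emit:
{"name": "send_rows", "arguments": {
  "deltas": [
    {"xyz":[-0.03,0.2,0],"yaw":0},
    {"xyz":[-0.06,0.4,0],"yaw":0},
    {"xyz":[-0.08,0.6,0],"yaw":0},
    {"xyz":[-0.1,0.8,0],"yaw":0},
    {"xyz":[-0.12,0.9,0],"yaw":0}
  ],
  "claw": 0
}}

```text
clock: 16.68
tcp_pos: [0.457, -0.2164, 0.1128]
tcp_rot: [-3.106, -0.471, -0.0]
wrist_force: [1.0, -0.8, -0.1]
opening: 0.501
finger_force: 0.0
```

Emit:
{"name": "send_rows", "arguments": {
  "deltas": [
    {"xyz":[-0.03,0.2,0],"yaw":0},
    {"xyz":[-0.06,0.4,0],"yaw":0},
    {"xyz":[-0.08,0.57,0],"yaw":0},
    {"xyz":[-0.08,0.57,0],"yaw":0},
    {"xyz":[-0.08,0.57,0],"yaw":0}
  ]
}}

```text
clock: 17.1
tcp_pos: [0.4451, -0.134, 0.113]
tcp_rot: [3.105, 0.469, 0.001]
wrist_force: [-0.2, -1.0, 0.1]
opening: 0.495
finger_force: 0.0
```

```bash
cat >> h.py <<'E'
def proj(X,o):
    c=cams.calibration('wrist');T=np.eye(4);T[:3,:3]=cv2.Rodrigues(np.array(o['tcp_rot']))[0];T[:3,3]=o['tcp_pos'];T=np.linalg.inv(T@c['tool_from_camera'])
    return cv2.projectPoints(np.array([X],float),cv2.Rodrigues(T[:3,:3])[0],T[:3,3],np.array([[c['fx'],0,c['cx']],[0,c['fy'],c['cy']],[0,0,1]]),np.array([c['k1'],0,0,0]))[0][0,0]
E
python3 - <<'E'
from h import *
import pickle
o,a=snap('wrist','w9.png'); pickle.dump(o,open('w9.pkl','wb')); print(o['tcp_pos'],o['tcp_rot'],o['opening'],abs(o['dq']).max())
p=proj((.445,-.134,.041),o);print(p)
x,y=p.astype(int); g=a[y-24:y+24:2,x-30:x+30:2].astype(int).sum(2)//8
for r in g: print(' '.join('%2d'%v for v in r))
E
```

```text
[ 0.44512493 -0.13400184  0.11296186] [3.10535333e+00 4.69405703e-01 7.20155204e-04] 0.4947739963758653 0.03581372900394627
[315.62188488 200.35869048]
84 85 85 84 84 79 77 77 76 76 77 77 78 77 75 67 59 49 57 63 56 57 71 73 82 81 81 81 81 82
84 84 84 84 83 78 78 78 77 77 72 69 64 56 48 48 56 72 64 39 42 46 51 55 78 82 82 82 81 81
82 83 83 84 82 78 78 77 77 69 54 53 58 67 71 74 77 81 80 65 38 44 54 53 62 80 80 82 82 82
83 82 82 82 79 77 77 77 76 70 73 75 75 76 76 76 76 78 80 80 65 40 50 56 56 58 64 81 81 81
84 84 83 82 77 75 75 75 74 75 77 77 76 75 76 77 75 75 79 81 80 65 40 49 56 56 59 72 71 78
83 83 84 84 83 80 77 76 73 75 76 77 77 75 67 64 51 50 68 74 80 79 61 44 54 55 55 54 54 57
84 83 83 83 83 83 80 79 78 76 75 76 74 65 56 50 48 46 39 53 61 61 57 45 50 54 55 55 55 54
84 84 84 84 83 83 80 78 78 76 75 73 67 63 56 58 48 36 37 51 56 57 57 55 51 52 52 54 54 54
81 82 82 83 84 84 83 79 79 78 76 74 68 70 74 76 75 69 49 47 53 56 57 57 55 54 53 53 53 54
83 83 82 82 82 82 83 80 79 78 76 73 78 81 80 79 80 80 78 58 54 56 56 56 56 56 56 56 56 56
83 83 83 83 83 82 82 80 80 79 78 76 81 80 59 39 
[... 511 characters left out ...]
4 83 82 82 82 82 80 80 81 81 80 80 81 81 81 82 83 83 82 81 80 80 80 80
84 84 84 83 83 83 84 84 84 84 83 82 82 80 81 82 83 83 84 83 82 82 82 82 83 83 83 83 82 81
84 84 84 84 84 84 84 84 84 84 84 84 84 83 83 83 83 84 84 84 84 84 83 83 82 82 82 82 82 82
84 85 84 84 83 83 84 84 84 84 84 84 84 84 83 83 83 83 84 84 84 84 83 83 83 83 83 82 82 81
83 84 85 85 85 84 83 83 83 83 84 84 84 83 83 82 82 82 82 84 84 84 83 83 83 83 83 84 84 83
82 83 83 84 85 85 85 84 83 82 82 82 83 83 83 83 82 82 81 81 82 83 83 83 83 82 82 82 83 84
84 84 84 84 84 84 84 84 84 84 84 83 83 83 83 83 83 83 83 83 82 82 82 82 82 82 82 82 82 82
83 83 84 84 85 84 84 83 82 82 83 83 83 84 84 84 83 83 83 83 83 83 83 82 81 81 81 81 82 82
```

The image-code check puts union P's bore at (316.5,201.5) against a predicted (315.6,200.4). It is centred, so I'll go down.

Emit:
{"name": "send_rows", "arguments": {
  "deltas": [
    {"xyz":[0,0,-0.15],"yaw":0},
    {"xyz":[0,0,-0.35],"yaw":0},
    {"xyz":[0,0,-0.55],"yaw":0},
    {"xyz":[0,0,-0.67],"yaw":0},
    {"xyz":[0,0,-0.67],"yaw":0}
  ]
}}

```text
clock: 17.57
tcp_pos: [0.4421, -0.1352, 0.0085]
tcp_rot: [-3.104, -0.463, 0.008]
wrist_force: [-1.1, 0.6, -0.2]
opening: 0.499
finger_force: 0.0
```

Emit:
{"name": "send_rows", "arguments": {
  "deltas": [
    {"xyz":[0,0,0],"yaw":0},
    {"xyz":[0,0,0],"yaw":0},
    {"xyz":[0,0,0],"yaw":0}
  ]
}}

```text
clock: 17.82
tcp_pos: [0.4462, -0.1354, 0.0136]
tcp_rot: [3.106, 0.465, 0.003]
wrist_force: [0.3, 0.5, 0.6]
opening: 0.497
finger_force: 0.0
```

Emit:
{"name": "send_rows", "arguments": {
  "deltas": [
    {"xyz":[-0.005,0.01,-0.05],"yaw":0},
    {"xyz":[-0.005,0.01,-0.1],"yaw":0},
    {"xyz":[-0.005,0.01,-0.15],"yaw":0},
    {"xyz":[-0.005,0.01,-0.165],"yaw":0},
    {"xyz":[-0.005,0.01,-0.165],"yaw":0}
  ]
}}

```text
clock: 18.23
tcp_pos: [0.4434, -0.1328, -0.0136]
tcp_rot: [-3.106, -0.466, 0.002]
wrist_force: [0.3, -0.8, 0.5]
opening: 0.501
finger_force: 0.0
```

Emit:
{"name": "send_rows", "arguments": {
  "deltas": [
    {"xyz":[0,0,0],"yaw":0},
    {"xyz":[0,0,0],"yaw":0}
  ]
}}

```text
clock: 18.4
tcp_pos: [0.4444, -0.1331, -0.0125]
tcp_rot: [-3.107, -0.466, -0.0]
wrist_force: [-0.6, -0.2, 0.3]
opening: 0.497
finger_force: 0.0
```

Emit:
{"name": "send_rows", "arguments": {
  "deltas": [
    {"xyz":[0,0,0],"yaw":0},
    {"xyz":[0,0,0],"yaw":0},
    {"xyz":[0,0,0],"yaw":0},
    {"xyz":[0,0,0],"yaw":0}
  ],
  "claw": 1
}}

```text
clock: 18.73
tcp_pos: [0.4445, -0.1332, -0.0123]
tcp_rot: [3.107, 0.466, 0.001]
wrist_force: [-0.8, 0.6, 5.5]
opening: 0.197
finger_force: 39.0
```

Emit:
{"name": "send_rows", "arguments": {
  "deltas": [
    {"xyz":[0,0,0.05],"yaw":0},
    {"xyz":[0,0,0.15],"yaw":0},
    {"xyz":[0,0,0.35],"yaw":0},
    {"xyz":[0,0,0.55],"yaw":0},
    {"xyz":[0,0,0.75],"yaw":0}
  ]
}}

```text
clock: 19.15
tcp_pos: [0.4437, -0.1327, 0.1014]
tcp_rot: [-3.106, -0.467, 0.001]
wrist_force: [1.3, -0.0, -1.0]
opening: 0.189
finger_force: 39.1
```

Emit:
{"name": "send_rows", "arguments": {
  "deltas": [
    {"xyz":[0.12,0.05,0],"yaw":0},
    {"xyz":[0.3,0.11,0],"yaw":0},
    {"xyz":[0.5,0.18,0],"yaw":0},
    {"xyz":[0.72,0.26,0],"yaw":0},
    {"xyz":[0.92,0.34,0],"yaw":0}
  ]
}}

```text
clock: 19.57
tcp_pos: [0.5837, -0.082, 0.1003]
tcp_rot: [3.107, 0.464, 0.001]
wrist_force: [0.9, 0.1, -0.7]
opening: 0.192
finger_force: 39.1
```

Emit:
{"name": "send_rows", "arguments": {
  "deltas": [
    {"xyz":[0.2,0.07,0],"yaw":0},
    {"xyz":[0.4,0.14,0],"yaw":0},
    {"xyz":[0.6,0.21,0],"yaw":0},
    {"xyz":[0.6,0.215,0],"yaw":0},
    {"xyz":[0.6,0.215,0],"yaw":0}
  ]
}}

```text
clock: 19.98
tcp_pos: [0.6727, -0.0482, 0.0992]
tcp_rot: [-3.104, -0.469, 0.001]
wrist_force: [-0.5, -0.9, -0.7]
opening: 0.198
finger_force: 39.1
```

Run:
```python
from h import *
import pickle
o,a=snap('wrist','w10.png'); pickle.dump(o,open('w10.pkl','wb')); print(o['tcp_pos'],o['tcp_rot'],o['opening'],o['finger_force'],abs(o['dq']).max())
hsv=cv2.cvtColor(a,cv2.COLOR_RGB2HSV);m=cv2.inRange(hsv,(50,120,40),(75,255,255))
cs,_=cv2.findContours(m,0,2);c=max(cs,key=cv2.contourArea);print(cv2.contourArea(c),cv2.boundingRect(c))
q=cv2.approxPolyDP(cv2.convexHull(c),6,True)[:,0];print(q.tolist())
for p in q: print(p,atz('wrist',p,.03,o).round(4))
```

```text
[ 0.67271318 -0.04815042  0.09921828] [-3.10448807e+00 -4.68795855e-01  1.18825622e-03] 0.1984949448457466 39.14076626300812 0.044680697761320144
21779.0 (168, 85, 227, 163)
[[203, 85], [394, 164], [356, 245], [272, 247], [168, 208]]
[203  85] [0.7405 0.0707 0.03  ]
[394 164] [ 0.7254 -0.104   0.03  ]
[356 245] [ 0.6423 -0.0976  0.03  ]
[272 247] [ 0.6166 -0.0214  0.03  ]
[168 208] [0.6256 0.0815 0.03  ]
```

Emit:
{"name": "send_rows", "arguments": {
  "deltas": [
    {"xyz":[0,0,-0.12],"yaw":0},
    {"xyz":[0,0,-0.25],"yaw":0},
    {"xyz":[0,0,-0.4],"yaw":0},
    {"xyz":[0,0,-0.54],"yaw":0},
    {"xyz":[0,0,-0.62],"yaw":0}
  ]
}}

```text
clock: 20.45
tcp_pos: [0.67, -0.0513, 0.005]
tcp_rot: [3.107, 0.464, -0.004]
wrist_force: [-0.3, -0.2, -0.5]
opening: 0.192
finger_force: 39.1
```

Emit:
{"name": "send_rows", "arguments": {
  "deltas": [
    {"xyz":[0,0,0],"yaw":0},
    {"xyz":[0,0,0],"yaw":0},
    {"xyz":[0,0,0],"yaw":0}
  ]
}}

```text
clock: 20.7
tcp_pos: [0.6729, -0.0501, 0.0086]
tcp_rot: [3.106, 0.465, 0.003]
wrist_force: [-0.8, -0.3, 0.3]
opening: 0.193
finger_force: 39.1
```

Emit:
{"name": "send_rows", "arguments": {
  "deltas": [
    {"xyz":[0,0,-0.03],"yaw":0},
    {"xyz":[0,0,-0.06],"yaw":0},
    {"xyz":[0,0,-0.09],"yaw":0},
    {"xyz":[0,0,-0.115],"yaw":0},
    {"xyz":[0,0,-0.115],"yaw":0}
  ]
}}

```text
clock: 21.12
tcp_pos: [0.6721, -0.0498, -0.0109]
tcp_rot: [-3.107, -0.466, 0.0]
wrist_force: [-0.0, -0.2, -0.2]
opening: 0.192
finger_force: 39.2
```

Emit:
{"name": "send_rows", "arguments": {
  "deltas": [
    {"xyz":[0,0,0],"yaw":0},
    {"xyz":[0,0,-0.005],"yaw":0},
    {"xyz":[0,0,-0.005],"yaw":0}
  ]
}}

```text
clock: 21.37
tcp_pos: [0.6722, -0.0498, -0.0111]
tcp_rot: [-3.107, -0.466, -0.0]
wrist_force: [-0.6, 0.8, 0.5]
opening: 0.191
finger_force: 39.3
```

Emit:
{"name": "send_rows", "arguments": {
  "deltas": [
    {"xyz":[0,0,0],"yaw":0},
    {"xyz":[0,0,0],"yaw":0},
    {"xyz":[0,0,0],"yaw":0},
    {"xyz":[0,0,0],"yaw":0}
  ],
  "claw": 0.2
}}

```text
clock: 21.7
tcp_pos: [0.6722, -0.0499, -0.0111]
tcp_rot: [-3.107, -0.466, -0.0]
wrist_force: [-0.5, 0.2, -0.3]
opening: 0.401
finger_force: 0.0
```

Emit:
{"name": "send_rows", "arguments": {
  "deltas": [
    {"xyz":[0,0,0.1],"yaw":0},
    {"xyz":[0,0,0.25],"yaw":0},
    {"xyz":[0,0,0.45],"yaw":0},
    {"xyz":[0,0,0.65],"yaw":0},
    {"xyz":[0,0,0.75],"yaw":0}
  ]
}}

```text
clock: 22.12
tcp_pos: [0.674, -0.0495, 0.1068]
tcp_rot: [3.106, 0.466, 0.008]
wrist_force: [1.1, -1.3, -0.2]
opening: 0.401
finger_force: 0.0
```

Emit:
{"name": "send_rows", "arguments": {
  "deltas": [
    {"xyz":[-0.17,0.14,0],"yaw":0},
    {"xyz":[-0.34,0.28,0],"yaw":0},
    {"xyz":[-0.51,0.43,0],"yaw":0},
    {"xyz":[-0.68,0.57,0],"yaw":0},
    {"xyz":[-0.8,0.68,0],"yaw":0}
  ],
  "claw": 0
}}

```text
clock: 22.53
tcp_pos: [0.5502, 0.0541, 0.1025]
tcp_rot: [3.106, 0.469, 0.001]
wrist_force: [1.0, 0.9, 0.5]
opening: 0.501
finger_force: 0.0
```

Emit:
{"name": "send_rows", "arguments": {
  "deltas": [
    {"xyz":[-0.17,0.14,0],"yaw":0},
    {"xyz":[-0.34,0.28,0],"yaw":0},
    {"xyz":[-0.51,0.43,0],"yaw":0},
    {"xyz":[-0.7,0.58,0],"yaw":0},
    {"xyz":[-0.7,0.58,0],"yaw":0}
  ]
}}

```text
clock: 22.95
tcp_pos: [0.4427, 0.1439, 0.1024]
tcp_rot: [3.104, 0.477, -0.0]
wrist_force: [-0.5, 0.4, 0.2]
opening: 0.496
finger_force: 0.0
```

Emit:
{"name": "send_rows", "arguments": {
  "deltas": [
    {"xyz":[0,0,0],"yaw":0},
    {"xyz":[0,0,0],"yaw":0}
  ]
}}

```text
clock: 23.12
tcp_pos: [0.4479, 0.1389, 0.1023]
tcp_rot: [3.106, 0.466, 0.003]
wrist_force: [-0.5, 0.0, -0.2]
opening: 0.5
finger_force: 0.0
```

Run:
```python
from h import *
o,a=snap('wrist','w11.png'); print(o['tcp_pos'],o['tcp_rot'],o['opening'],abs(o['dq']).max())
p=proj((.4465,.1395,.041),o);print(p)
x,y=p.astype(int); g=a[y-24:y+24,x-28:x+28].astype(int).sum(2)//8
n,l,s,c=cv2.connectedComponentsWithStats((g<22).astype(np.uint8))
for i in range(1,n): print(s[i],c[i]+[x-28,y-24])
```

```text
[0.44787998 0.13892264 0.10233406] [3.10594927e+00 4.66345487e-01 2.58218158e-03] 0.5002211577031466 0.023531257195101553
[314.58803928 204.73952509]
[22 20 11 10 86] [313.19767442 204.59302326]
```

Emit:
{"name": "send_rows", "arguments": {
  "deltas": [
    {"xyz":[-0.01,0.01,-0.15],"yaw":0},
    {"xyz":[-0.01,0.01,-0.35],"yaw":0},
    {"xyz":[-0.01,0.01,-0.5],"yaw":0},
    {"xyz":[-0.01,0.01,-0.6],"yaw":0},
    {"xyz":[-0.01,0.01,-0.6],"yaw":0}
  ]
}}

```text
clock: 23.58
tcp_pos: [0.4442, 0.1392, 0.0086]
tcp_rot: [-3.107, -0.463, 0.008]
wrist_force: [-0.8, -0.3, -0.2]
opening: 0.499
finger_force: 0.0
```

Emit:
{"name": "send_rows", "arguments": {
  "deltas": [
    {"xyz":[0,0,0],"yaw":0},
    {"xyz":[0,0,0],"yaw":0},
    {"xyz":[0,0,0],"yaw":0}
  ]
}}

```text
clock: 23.83
tcp_pos: [0.4469, 0.1407, 0.0126]
tcp_rot: [-3.107, -0.465, -0.003]
wrist_force: [1.0, 0.5, -0.9]
opening: 0.499
finger_force: 0.0
```

Emit:
{"name": "send_rows", "arguments": {
  "deltas": [
    {"xyz":[0,0,-0.05],"yaw":0},
    {"xyz":[0,0,-0.1],"yaw":0},
    {"xyz":[0,0,-0.15],"yaw":0},
    {"xyz":[0,0,-0.16],"yaw":0},
    {"xyz":[0,0,-0.16],"yaw":0}
  ]
}}

```text
clock: 24.25
tcp_pos: [0.4449, 0.1405, -0.0135]
tcp_rot: [-3.107, -0.466, 0.003]
wrist_force: [0.2, -0.5, -0.6]
opening: 0.501
finger_force: 0.0
```

Emit:
{"name": "send_rows", "arguments": {
  "deltas": [
    {"xyz":[0,0,0],"yaw":0},
    {"xyz":[0,0,0],"yaw":0}
  ]
}}

```text
clock: 24.42
tcp_pos: [0.4458, 0.1408, -0.0125]
tcp_rot: [-3.107, -0.466, -0.0]
wrist_force: [-0.3, -0.7, -0.0]
opening: 0.503
finger_force: 0.0
```

Emit:
{"name": "send_rows", "arguments": {
  "deltas": [
    {"xyz":[0,0,0],"yaw":0},
    {"xyz":[0,0,0],"yaw":0},
    {"xyz":[0,0,0],"yaw":0},
    {"xyz":[0,0,0],"yaw":0}
  ],
  "claw": 1
}}

```text
clock: 24.75
tcp_pos: [0.4459, 0.1407, -0.0123]
tcp_rot: [3.107, 0.466, 0.001]
wrist_force: [-0.6, -0.5, 5.6]
opening: 0.191
finger_force: 39.0
```

Emit:
{"name": "send_rows", "arguments": {
  "deltas": [
    {"xyz":[0,0,0.05],"yaw":0},
    {"xyz":[0,0,0.15],"yaw":0},
    {"xyz":[0,0,0.35],"yaw":0},
    {"xyz":[0,0,0.55],"yaw":0},
    {"xyz":[0,0,0.75],"yaw":0}
  ]
}}

```text
clock: 25.17
tcp_pos: [0.4451, 0.1409, 0.1013]
tcp_rot: [-3.106, -0.467, 0.001]
wrist_force: [0.6, -0.4, -0.4]
opening: 0.189
finger_force: 39.1
```

Emit:
{"name": "send_rows", "arguments": {
  "deltas": [
    {"xyz":[0.12,-0.06,0],"yaw":0},
    {"xyz":[0.3,-0.15,0],"yaw":0},
    {"xyz":[0.5,-0.25,0],"yaw":0},
    {"xyz":[0.72,-0.35,0],"yaw":0},
    {"xyz":[0.92,-0.45,0],"yaw":0}
  ]
}}

```text
clock: 25.58
tcp_pos: [0.5853, 0.0719, 0.1003]
tcp_rot: [3.107, 0.465, 0.001]
wrist_force: [0.4, 0.9, -0.2]
opening: 0.191
finger_force: 39.1
```

Emit:
{"name": "send_rows", "arguments": {
  "deltas": [
    {"xyz":[0.2,-0.1,0],"yaw":0},
    {"xyz":[0.4,-0.2,0],"yaw":0},
    {"xyz":[0.6,-0.29,0],"yaw":0},
    {"xyz":[0.63,-0.3,0],"yaw":0},
    {"xyz":[0.63,-0.3,0],"yaw":0}
  ]
}}

```text
clock: 26.0
tcp_pos: [0.6793, 0.0265, 0.0991]
tcp_rot: [-3.107, -0.462, 0.001]
wrist_force: [-0.9, -0.1, -0.8]
opening: 0.191
finger_force: 39.1
```

Emit:
{"name": "send_rows", "arguments": {
  "deltas": [
    {"xyz":[0,0,-0.12],"yaw":0},
    {"xyz":[0,0,-0.25],"yaw":0},
    {"xyz":[0,0,-0.4],"yaw":0},
    {"xyz":[0,0,-0.54],"yaw":0},
    {"xyz":[0,0,-0.6],"yaw":0}
  ]
}}

```text
clock: 26.42
tcp_pos: [0.6755, 0.0288, 0.0074]
tcp_rot: [-3.106, -0.468, 0.006]
wrist_force: [-0.7, -0.6, 0.1]
opening: 0.194
finger_force: 39.1
```

Emit:
{"name": "send_rows", "arguments": {
  "deltas": [
    {"xyz":[0,0,0],"yaw":0},
    {"xyz":[0,0,0],"yaw":0},
    {"xyz":[0,0,0],"yaw":0}
  ]
}}

```text
clock: 26.67
tcp_pos: [0.679, 0.0286, 0.0116]
tcp_rot: [-3.107, -0.466, -0.003]
wrist_force: [-0.5, -0.3, -0.8]
opening: 0.194
finger_force: 39.1
```

Emit:
{"name": "send_rows", "arguments": {
  "deltas": [
    {"xyz":[0,0,-0.04],"yaw":0},
    {"xyz":[0,0,-0.08],"yaw":0},
    {"xyz":[0,0,-0.115],"yaw":0},
    {"xyz":[0,0,-0.14],"yaw":0},
    {"xyz":[0,0,-0.14],"yaw":0}
  ]
}}

```text
clock: 27.08
tcp_pos: [0.6782, 0.0282, -0.0111]
tcp_rot: [3.107, 0.466, -0.0]
wrist_force: [0.4, 0.9, -0.5]
opening: 0.192
finger_force: 39.2
```

Emit:
{"name": "send_rows", "arguments": {
  "deltas": [
    {"xyz":[0,0,0],"yaw":0},
    {"xyz":[0,0,-0.002],"yaw":0},
    {"xyz":[0,0,-0.002],"yaw":0}
  ]
}}

```text
clock: 27.33
tcp_pos: [0.6782, 0.0281, -0.0112]
tcp_rot: [3.107, 0.466, -0.0]
wrist_force: [-1.7, 0.3, 4.7]
opening: 0.196
finger_force: 39.6
```

Emit:
{"name": "send_rows", "arguments": {
  "deltas": [
    {"xyz":[0,0,0],"yaw":0},
    {"xyz":[0,0,0],"yaw":0},
    {"xyz":[0,0,0],"yaw":0},
    {"xyz":[0,0,0],"yaw":0}
  ],
  "claw": 0.2
}}

```text
clock: 27.67
tcp_pos: [0.6781, 0.0281, -0.0117]
tcp_rot: [-3.107, -0.466, 0.0]
wrist_force: [-0.1, 0.2, 0.7]
opening: 0.4
finger_force: 0.0
```

Emit:
{"name": "send_rows", "arguments": {
  "deltas": [
    {"xyz":[0,0,0.1],"yaw":0},
    {"xyz":[0,0,0.25],"yaw":0},
    {"xyz":[0,0,0.45],"yaw":0},
    {"xyz":[0,0,0.65],"yaw":0},
    {"xyz":[0,0,0.8],"yaw":0}
  ]
}}

```text
clock: 28.08
tcp_pos: [0.6789, 0.0286, 0.1125]
tcp_rot: [-3.107, -0.466, -0.004]
wrist_force: [0.7, 0.6, -0.2]
opening: 0.4
finger_force: 0.0
```

Emit:
{"name": "send_rows", "arguments": {
  "deltas": [
    {"xyz":[-0.2,-0.12,0],"yaw":0},
    {"xyz":[-0.4,-0.24,0],"yaw":0},
    {"xyz":[-0.6,-0.36,0],"yaw":0},
    {"xyz":[-0.8,-0.48,0],"yaw":0},
    {"xyz":[-0.99,-0.6,0],"yaw":0}
  ],
  "claw": -0.7
}}

```text
clock: 28.5
tcp_pos: [0.5282, -0.0624, 0.1094]
tcp_rot: [3.106, 0.466, 0.001]
wrist_force: [0.1, -0.5, 0.4]
opening: 0.846
finger_force: 0.0
```

Emit:
{"name": "send_rows", "arguments": {
  "deltas": [
    {"xyz":[0,0,0],"yaw":0},
    {"xyz":[0,0,0],"yaw":0},
    {"xyz":[0,0,0],"yaw":0}
  ]
}}

```text
clock: 28.75
tcp_pos: [0.5305, -0.0617, 0.1098]
tcp_rot: [3.106, 0.466, 0.003]
wrist_force: [0.1, 0.2, 0.5]
opening: 0.851
finger_force: 0.0
```

Run:
```python
from h import *
o,a=snap('wrist','w12.png'); print(o['tcp_pos'],o['tcp_rot'],o['opening'],abs(o['dq']).max())
p=proj((.530,-.060,.053),o);print(p,278*.05/.25)
x,y=p.astype(int); hsv=cv2.cvtColor(a,cv2.COLOR_RGB2HSV)
m=((hsv[...,2]<150)&((hsv[...,0]<10)|(hsv[...,2]<45))).astype(np.uint8); m[:y-70]=0;m[y+45:]=0;m[:,:x-60]=0;m[:,x+60:]=0
g=m[y-60:y+45:4,x-56:x+58:4]
for i,r in enumerate(g): print(y-60+4*i,''.join('.#'[v] for v in r))
print(x-56)
```

```text
[ 0.53045181 -0.06173624  0.10978265] [3.10615121e+00 4.65685964e-01 2.87014045e-03] 0.8514808199123378 0.02497689522644459
[313.61132418 204.85751174] 55.6
144 .............................
148 .............................
152 .............................
156 .............................
160 .............................
164 .............................
168 .............................
172 ............#####............
176 ...........#######...........
180 ..........#.####.##..........
184 .........#########...........
188 .........##########..........
192 ........#############........
196 ........############.........
200 ........#############........
204 ........#############........
208 ........#############........
212 ........#############........
216 ........############.........
220 .........##########..........
224 ..........########...........
228 ............#####............
232 .............................
236 .............................
240 .............................
244 .............................
248 .............................
257
```

The scrap lip measures about (314.5,203) against a predicted (313.6,204.9), so it is centred. I'll go down to grip it.

Emit:
{"name": "send_rows", "arguments": {
  "deltas": [
    {"xyz":[0,0,-0.15],"yaw":0},
    {"xyz":[0,0,-0.35],"yaw":0},
    {"xyz":[0,0,-0.5],"yaw":0},
    {"xyz":[0,0,-0.6],"yaw":0},
    {"xyz":[0,0,-0.6],"yaw":0}
  ]
}}

```text
clock: 29.22
tcp_pos: [0.5282, -0.0603, 0.0155]
tcp_rot: [-3.104, -0.469, 0.007]
wrist_force: [-0.7, -0.2, -0.2]
opening: 0.85
finger_force: 0.0
```

Emit:
{"name": "send_rows", "arguments": {
  "deltas": [
    {"xyz":[0,0,0],"yaw":0},
    {"xyz":[0,0,0],"yaw":0},
    {"xyz":[0,0,0],"yaw":0}
  ]
}}

```text
clock: 29.47
tcp_pos: [0.5311, -0.0615, 0.0199]
tcp_rot: [3.106, 0.467, 0.003]
wrist_force: [0.8, -1.5, 0.9]
opening: 0.849
finger_force: 0.0
```

Emit:
{"name": "send_rows", "arguments": {
  "deltas": [
    {"xyz":[0,0,-0.05],"yaw":0},
    {"xyz":[0,0,-0.1],"yaw":0},
    {"xyz":[0,0,-0.135],"yaw":0},
    {"xyz":[0,0,-0.135],"yaw":0},
    {"xyz":[0,0,-0.135],"yaw":0}
  ]
}}

```text
clock: 29.88
tcp_pos: [0.5292, -0.0618, -0.0022]
tcp_rot: [-3.106, -0.466, 0.002]
wrist_force: [1.3, -0.6, 0.2]
opening: 0.849
finger_force: 0.0
```

Emit:
{"name": "send_rows", "arguments": {
  "deltas": [
    {"xyz":[0,0,0],"yaw":0},
    {"xyz":[0,0,0],"yaw":0},
    {"xyz":[0,0,0],"yaw":0},
    {"xyz":[0,0,0],"yaw":0}
  ],
  "claw": 1,
  "grip_force": 60
}}

```text
clock: 30.22
tcp_pos: [0.5299, -0.0617, -0.001]
tcp_rot: [3.107, 0.466, 0.001]
wrist_force: [-3.7, 0.5, 5.6]
opening: 0.556
finger_force: 60.7
```

Emit:
{"name": "send_rows", "arguments": {
  "deltas": [
    {"xyz":[0,0,0.05],"yaw":0},
    {"xyz":[0,0,0.2],"yaw":0},
    {"xyz":[0,0,0.45],"yaw":0},
    {"xyz":[0,0,0.7],"yaw":0},
    {"xyz":[0,0,0.95],"yaw":0}
  ]
}}

```text
clock: 30.63
tcp_pos: [0.5292, -0.0615, 0.1427]
tcp_rot: [-3.106, -0.467, 0.001]
wrist_force: [1.4, -0.7, -1.0]
opening: 0.557
finger_force: 62.1
```

Emit:
{"name": "send_rows", "arguments": {
  "deltas": [
    {"xyz":[0,0,0.2],"yaw":-0.01},
    {"xyz":[0,0,0.4],"yaw":-0.02},
    {"xyz":[0,0,0.6],"yaw":-0.036},
    {"xyz":[0,0,0.65],"yaw":-0.036},
    {"xyz":[0,0,0.65],"yaw":-0.036}
  ]
}}

```text
clock: 31.05
tcp_pos: [0.531, -0.0618, 0.2412]
tcp_rot: [3.12, 0.349, 0.007]
wrist_force: [0.5, -0.3, -1.7]
opening: 0.557
finger_force: 62.1
```

Emit:
{"name": "send_rows", "arguments": {
  "deltas": [
    {"xyz":[-0.02,0.12,0],"yaw":0},
    {"xyz":[-0.04,0.32,0],"yaw":0},
    {"xyz":[-0.06,0.55,0],"yaw":0},
    {"xyz":[-0.08,0.78,0],"yaw":0},
    {"xyz":[-0.1,1,0],"yaw":0}
  ]
}}

```text
clock: 31.47
tcp_pos: [0.5134, 0.0896, 0.2367]
tcp_rot: [-3.122, -0.35, 0.003]
wrist_force: [1.6, 0.8, -1.1]
opening: 0.557
finger_force: 62.1
```

Emit:
{"name": "send_rows", "arguments": {
  "deltas": [
    {"xyz":[-0.02,0.25,0],"yaw":0},
    {"xyz":[-0.03,0.48,0],"yaw":0},
    {"xyz":[-0.04,0.7,0],"yaw":0},
    {"xyz":[-0.05,0.8,0],"yaw":0},
    {"xyz":[-0.05,0.8,0],"yaw":0}
  ]
}}

```text
clock: 31.88
tcp_pos: [0.5048, 0.2128, 0.2368]
tcp_rot: [-3.119, -0.36, 0.004]
wrist_force: [0.4, -0.2, -1.0]
opening: 0.56
finger_force: 62.1
```

Run:
```python
from h import *
o,a=snap('wrist','w13.png'); print(o['tcp_pos'],o['tcp_rot'],o['finger_force'],abs(o['dq']).max())
hsv=cv2.cvtColor(a,cv2.COLOR_RGB2HSV);m=cv2.inRange(hsv,(0,170,120),(4,255,255))|cv2.inRange(hsv,(176,170,120),(180,255,255))
cs,_=cv2.findContours(m,0,2);c=max(cs,key=cv2.contourArea);print(cv2.contourArea(c),cv2.boundingRect(c))
q=cv2.approxPolyDP(cv2.convexHull(c),6,True)[:,0]
for p in q: print(p,atz('wrist',p,.176,o).round(4))
```

```text
[0.5047983  0.2127523  0.23676323] [-3.11898304 -0.36002998  0.00379072] 62.14175820350647 0.06544354062745748
22092.0 (98, 124, 174, 154)
[266 124] [0.5616 0.2681 0.176 ]
[271 236] [0.4652 0.2457 0.176 ]
[217 277] [0.4112 0.2888 0.176 ]
[127 275] [0.3917 0.3762 0.176 ]
[ 98 128] [0.5275 0.4075 0.176 ]
```

The flap's hinge edge seen from the wrist agrees with the earlier bin fix to within 1 mm. I'll move over the drop point.

Emit:
{"name": "send_rows", "arguments": {
  "deltas": [
    {"xyz":[0,0.15,0],"yaw":0},
    {"xyz":[0.01,0.35,0],"yaw":0},
    {"xyz":[0.02,0.6,0],"yaw":0},
    {"xyz":[0.02,0.78,0],"yaw":0},
    {"xyz":[0.02,0.78,0],"yaw":0}
  ]
}}

```text
clock: 32.35
tcp_pos: [0.5081, 0.3296, 0.2368]
tcp_rot: [-3.119, -0.357, 0.004]
wrist_force: [-1.3, 0.1, -1.5]
opening: 0.558
finger_force: 62.3
```

Emit:
{"name": "send_rows", "arguments": {
  "deltas": [
    {"xyz":[0,0,-0.05],"yaw":0},
    {"xyz":[0,0,-0.12],"yaw":0},
    {"xyz":[0,0,-0.2],"yaw":0},
    {"xyz":[0,0,-0.28],"yaw":0},
    {"xyz":[0,0,-0.28],"yaw":0}
  ]
}}

```text
clock: 32.77
tcp_pos: [0.5096, 0.3225, 0.1926]
tcp_rot: [3.12, 0.345, -0.006]
wrist_force: [-0.0, -0.6, -1.1]
opening: 0.559
finger_force: 62.4
```

Emit:
{"name": "send_rows", "arguments": {
  "deltas": [
    {"xyz":[0,0,0],"yaw":0},
    {"xyz":[0,0,0],"yaw":0}
  ]
}}

```text
clock: 32.93
tcp_pos: [0.5105, 0.3247, 0.1965]
tcp_rot: [-3.122, -0.347, -0.0]
wrist_force: [-0.2, 0.9, -1.0]
opening: 0.559
finger_force: 62.4
```

Emit:
{"name": "send_rows", "arguments": {
  "deltas": [
    {"xyz":[-0.02,0.034,-0.028],"yaw":0},
    {"xyz":[-0.02,0.034,-0.056],"yaw":0},
    {"xyz":[-0.02,0.034,-0.084],"yaw":0},
    {"xyz":[-0.02,0.034,-0.112],"yaw":0},
    {"xyz":[-0.02,0.034,-0.14],"yaw":0}
  ]
}}

```text
clock: 33.35
tcp_pos: [0.5072, 0.3302, 0.1748]
tcp_rot: [3.122, 0.349, -0.0]
wrist_force: [-0.2, -0.7, -0.9]
opening: 0.556
finger_force: 62.4
```

Emit:
{"name": "send_rows", "arguments": {
  "deltas": [
    {"xyz":[0,0,-0.028],"yaw":0},
    {"xyz":[0,0,-0.056],"yaw":0},
    {"xyz":[0,0,-0.084],"yaw":0},
    {"xyz":[0,0,-0.112],"yaw":0},
    {"xyz":[0,0,-0.14],"yaw":0}
  ]
}}

```text
clock: 33.77
tcp_pos: [0.5074, 0.3305, 0.1571]
tcp_rot: [3.122, 0.348, 0.003]
wrist_force: [-9.2, -9.5, 26.5]
opening: 0.561
finger_force: 64.6
```

Emit:
{"name": "send_rows", "arguments": {
  "deltas": [
    {"xyz":[0,0,0],"yaw":0},
    {"xyz":[0,0,0],"yaw":0}
  ]
}}

```text
clock: 33.93
tcp_pos: [0.5081, 0.3305, 0.1563]
tcp_rot: [-3.122, -0.348, -0.004]
wrist_force: [-2.6, -3.6, 13.1]
opening: 0.558
finger_force: 63.6
```

Run:
```python
from h import *
o,a=snap('wrist','w14.png'); _,b=snap('scene','s14.png');_,t=snap('top','t14.png'); print(o['tcp_pos'],o['wrist_force'],o['torque'],o['opening'],o['finger_force'])
a=a[80:320,80:480,::-1]; b=b[180:330,370:520,::-1]
cv2.imwrite('pics/c14.png',np.hstack([cv2.resize(a,(450,270)),cv2.resize(b,(300,270),interpolation=2)]))
```

```text
[0.50808747 0.33053317 0.1562505 ] [-2.55803581 -3.55544759 13.05754133] [-0.71554535  0.3611289  -0.10214933] 0.5584563285474293 63.64349126815796
```

View pics/c14.png

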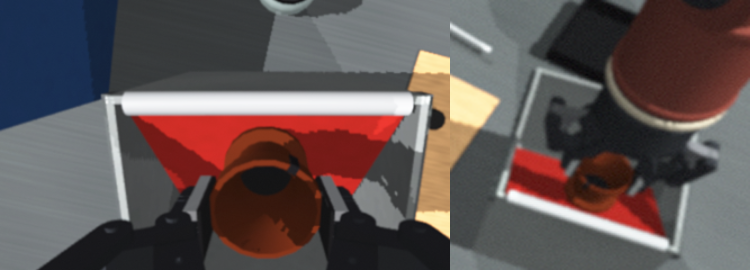

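The flap is open and swinging down evenly under the upright scrap trumpet. The force has eased from 26 N to 13 N as the damper relaxes, so I'll push more slowly.

Emit:
{"name": "send_rows", "arguments": {
  "deltas": [
    {"xyz":[0,0,-0.015],"yaw":0},
    {"xyz":[0,0,-0.03],"yaw":0},
    {"xyz":[0,0,-0.045],"yaw":0},
    {"xyz":[0,0,-0.06],"yaw":0},
    {"xyz":[0,0,-0.075],"yaw":0}
  ]
}}

```text
clock: 34.5
tcp_pos: [0.5068, 0.3312, 0.1444]
tcp_rot: [-3.121, -0.35, -0.001]
wrist_force: [-5.4, -0.9, 9.6]
opening: 0.558
finger_force: 63.2
```

Emit:
{"name": "send_rows", "arguments": {
  "deltas": [
    {"xyz":[0,0,-0.015],"yaw":0},
    {"xyz":[0,0,-0.03],"yaw":0},
    {"xyz":[0,0,-0.045],"yaw":0},
    {"xyz":[0,0,-0.06],"yaw":0},
    {"xyz":[0,0,-0.075],"yaw":0}
  ]
}}

```text
clock: 34.92
tcp_pos: [0.5064, 0.3308, 0.1322]
tcp_rot: [-3.122, -0.35, 0.001]
wrist_force: [-4.5, -1.6, 6.0]
opening: 0.559
finger_force: 62.9
```

Emit:
{"name": "send_rows", "arguments": {
  "deltas": [
    {"xyz":[0,0,-0.02],"yaw":0},
    {"xyz":[0,0,-0.04],"yaw":0},
    {"xyz":[0,0,-0.06],"yaw":0},
    {"xyz":[0,0,-0.08],"yaw":0},
    {"xyz":[0,0,-0.1],"yaw":0}
  ]
}}

```text
clock: 35.33
tcp_pos: [0.5066, 0.3305, 0.1167]
tcp_rot: [-3.122, -0.349, 0.001]
wrist_force: [-3.6, -1.4, 3.3]
opening: 0.556
finger_force: 62.8
```

Emit:
{"name": "send_rows", "arguments": {
  "deltas": [
    {"xyz":[0,0,-0.02],"yaw":0},
    {"xyz":[0,0,-0.04],"yaw":0},
    {"xyz":[0,0,-0.06],"yaw":0},
    {"xyz":[0,0,-0.08],"yaw":0},
    {"xyz":[0,0,-0.1],"yaw":0}
  ]
}}

```text
clock: 35.75
tcp_pos: [0.5072, 0.3301, 0.1014]
tcp_rot: [3.122, 0.348, -0.0]
wrist_force: [-3.6, -0.2, 2.6]
opening: 0.56
finger_force: 62.7
```

Emit:
{"name": "send_rows", "arguments": {
  "deltas": [
    {"xyz":[0,0,-0.02],"yaw":0},
    {"xyz":[0,0,-0.025],"yaw":0},
    {"xyz":[0,0,-0.025],"yaw":0}
  ]
}}

```text
clock: 36.0
tcp_pos: [0.507, 0.33, 0.0976]
tcp_rot: [3.122, 0.349, -0.001]
wrist_force: [-3.2, -1.1, 0.6]
opening: 0.554
finger_force: 62.6
```

Foot is about 78 mm below the rim, so I'll let go and keep the fingertips there.

Emit:
{"name": "send_rows", "arguments": {
  "deltas": [
    {"xyz":[0,0,0],"yaw":0},
    {"xyz":[0,0,0],"yaw":0},
    {"xyz":[0,0,0],"yaw":0},
    {"xyz":[0,0,0],"yaw":0},
    {"xyz":[0,0,0],"yaw":0}
  ],
  "claw": -0.5
}}

```text
clock: 36.42
tcp_pos: [0.5075, 0.3302, 0.0986]
tcp_rot: [3.122, 0.348, 0.001]
wrist_force: [-2.4, -1.6, 4.5]
opening: 0.752
finger_force: 2.6
```

Emit:
{"name": "send_rows", "arguments": {
  "deltas": [
    {"xyz":[0,0,0],"yaw":0},
    {"xyz":[0,0,0],"yaw":0},
    {"xyz":[0,0,0],"yaw":0},
    {"xyz":[0,0,0],"yaw":0},
    {"xyz":[0,0,0],"yaw":0}
  ]
}}

```text
clock: 36.83
tcp_pos: [0.5074, 0.3302, 0.0986]
tcp_rot: [3.122, 0.348, 0.001]
wrist_force: [-2.4, -2.4, 5.0]
opening: 0.752
finger_force: 2.7
```

Run:
```python
from h import *
o,a=snap('wrist','w15.png'); print(o['tcp_pos'],o['wrist_force'],o['opening'])
b=cv2.imread('pics/w13.png')
# colour map of central area: R=red flap, B=brown, K=dark, .=other
hsv=cv2.cvtColor(a,cv2.COLOR_RGB2HSV)
for y in range(110,330,10):
    s=''
    for x in range(180,460,7):
        h,S,v=map(int,hsv[y,x]); s+='R' if (h<4 or h>175) and S>160 and v>110 else 'B' if h<16 and S>130 and v>30 else 'K' if v<50 else 'W' if v>190 else '.'
    print(y,s)
```

```text
[0.50740696 0.33019293 0.09858876] [-2.40944302 -2.37181295  4.96613022] 0.7516006990118123
110 ........................................
120 ........................................
130 ........................................
140 ........................................
150 ........................................
160 ........................................
170 ........................................
180 ........................................
190 WWWWWWWWWWWWWWWWWWWWWWWWWWWWWWWWWWWWWWWW
200 WWWWWWWWWWWWWWWWWWWWWWWWWWWWWWWWWWWWWWWW
210 WWWWWWWWWWWWWWWWWWWWWWWWWWWWWWWWWWWWWWWW
220 RRRRRRRRRRRRRRRRRRRRRRRRRRRRRRRRRRRRRRRR
230 RRRRRRRRRRRRRRRRRRRRRRRRRRRRRRRRRRRRRRRR
240 .RRRRRRRR..RRRRRRRRRRRRRRRRRR..RRRRRRRR.
250 ...RRRRK..KBRRRRRRRRRRRRRRRRKK...RRRR...
260 .....RK..KKBRRRRRRRRRRRRRRRRKKK..KR.....
270 .....K..KKKBRRRRRRRRRRRRRRRRKKKK..K.....
280 ..KK.KK.KKK.....BBBKKBB......KKK.KKKK...
290 KKKKKKKKKKK.....BBBBBBBB.....KKKKKKKKKKK
300 KKKKKKKKKK......BBBBBBBB......KKKKKKKKKK
310 KKKKKKKKKK........BBBB........KKKKKKKKKK
320 KKKKKKKKKK...................KKKKKKKKKKK
```

The code map shows brown about 56 px wide, at a range of roughly 0.25 m. That puts the scrap trumpet on the bin floor, with only the fingers holding the flap. I'll withdraw slowly.

Emit:
{"name": "send_rows", "arguments": {
  "deltas": [
    {"xyz":[0,0,0.03],"yaw":0},
    {"xyz":[0,0,0.06],"yaw":0},
    {"xyz":[0,0,0.09],"yaw":0},
    {"xyz":[0,0,0.12],"yaw":0},
    {"xyz":[0,0,0.15],"yaw":0}
  ]
}}

```text
clock: 37.3
tcp_pos: [0.5076, 0.3304, 0.1213]
tcp_rot: [-3.122, -0.348, -0.001]
wrist_force: [0.6, 0.7, 0.2]
opening: 0.747
finger_force: 0.0
```

Emit:
{"name": "send_rows", "arguments": {
  "deltas": [
    {"xyz":[0,0,0.03],"yaw":0},
    {"xyz":[0,0,0.06],"yaw":0},
    {"xyz":[0,0,0.09],"yaw":0},
    {"xyz":[0,0,0.12],"yaw":0},
    {"xyz":[0,0,0.15],"yaw":0}
  ]
}}

```text
clock: 37.72
tcp_pos: [0.5073, 0.3302, 0.1435]
tcp_rot: [-3.122, -0.348, -0.0]
wrist_force: [-0.0, -0.1, -0.1]
opening: 0.748
finger_force: 0.0
```

Emit:
{"name": "send_rows", "arguments": {
  "deltas": [
    {"xyz":[0,0,0.05],"yaw":0},
    {"xyz":[0,0,0.1],"yaw":0},
    {"xyz":[0,0,0.2],"yaw":0},
    {"xyz":[0,0,0.3],"yaw":0},
    {"xyz":[0,0,0.4],"yaw":0}
  ]
}}

```text
clock: 38.13
tcp_pos: [0.5071, 0.3303, 0.2043]
tcp_rot: [-3.122, -0.349, -0.0]
wrist_force: [-0.5, 0.3, 1.0]
opening: 0.751
finger_force: 0.0
```

Emit:
{"name": "send_rows", "arguments": {
  "deltas": [
    {"xyz":[0,-0.2,0.1],"yaw":0},
    {"xyz":[0,-0.4,0.2],"yaw":0},
    {"xyz":[0,-0.6,0.3],"yaw":0},
    {"xyz":[0,-0.8,0.3],"yaw":0},
    {"xyz":[0,-1,0.3],"yaw":0}
  ]
}}

```text
clock: 38.55
tcp_pos: [0.5075, 0.1794, 0.2497]
tcp_rot: [-3.122, -0.349, -0.004]
wrist_force: [0.5, -0.1, -0.1]
opening: 0.751
finger_force: 0.0
```

Emit:
{"name": "send_rows", "arguments": {
  "deltas": [
    {"xyz":[0,-0.1,0],"yaw":0},
    {"xyz":[0,-0.1,0],"yaw":0},
    {"xyz":[0,-0.1,0],"yaw":0},
    {"xyz":[0,-0.1,0],"yaw":0},
    {"xyz":[0,-0.1,0],"yaw":0}
  ]
}}

```text
clock: 38.97
tcp_pos: [0.5069, 0.1668, 0.2483]
tcp_rot: [-3.121, -0.352, -0.0]
wrist_force: [-0.1, -0.1, 0.4]
opening: 0.75
finger_force: 0.0
```

Run:
```python
from h import *
o,a=snap('wrist','w16.png'); print(o['clock'],o['tcp_pos'],o['wrist_force'])
for n in ('wrist','scene','top'):
    im=a if n=='wrist' else snap(n,n+'16.png')[1]
    hsv=cv2.cvtColor(im,cv2.COLOR_RGB2HSV);m=cv2.inRange(hsv,(0,170,110),(4,255,255))|cv2.inRange(hsv,(176,170,110),(180,255,255))
    cs,_=cv2.findContours(m,0,2);c=max(cs,key=cv2.contourArea);q=cv2.approxPolyDP(cv2.convexHull(c),4,True)[:,0]
    print(n,cv2.contourArea(c),q.tolist(),[atz(n,p,.176,o).round(3).tolist() for p in q])
    if n!='wrist':
        im0=cv2.imread(f'pics/{n}0.png')[:,:,::-1]; h0=cv2.cvtColor(im0,cv2.COLOR_RGB2HSV);m0=cv2.inRange(h0,(0,170,110),(4,255,255))|cv2.inRange(h0,(176,170,110),(180,255,255))
        c0=max(cv2.findContours(m0,0,2)[0],key=cv2.contourArea);print(' start',cv2.contourArea(c0),cv2.boundingRect(c0),cv2.boundingRect(c))
        # brass / bright in trays
# project expected lips into scene/top & compare colours
def pr(n,X):
    c=cams.calibration(n);T=np.linalg.inv(c['cam_to_world'])
    return cv2.projectPoints(np.array([X],float),cv2.Rodrigues(T[:3,:3])[0],T[:3,3],np.array([[c['fx'],0,c['cx']],[0,c['fy'],c['cy']],[0,0,1]]),np.array([c['k1'],0,0,0]))[0][0,0]
im={'scene':cv2.imread('pics/scene16.png')[:,:,::-1],'top':cv2.imread('pics/top16.png')[:,:,::-1]}
for n,X,w in (('T1',(.4136,-.2884,.03),'t'),('T2',(.475,-.3552,.03),'t'),('UP',(.6722,-.0499,.02),'u'),('UQ',(.6782,.0281,.02),'u')):
  for v in ('scene','top'):
    p=pr(v,X).astype(int); r=16; hs=cv2.cvtColor(np.ascontiguousarray(im[v][p[1]-r:p[1]+r,p[0]-r:p[0]+r]),cv2.COLOR_RGB2HSV)
    m=(hs[...,1]<70) if w=='t' else ((hs[...,0]>17)&(hs[...,0]<36)&(hs[...,1]>90))
    k,l,s,c=cv2.connectedComponentsWithStats(m.astype(np.uint8)); i=1+np.argmax(s[1:,4]) if k>1 else 0
    print(n,v,p,s[i] if k>1 else None,(c[i]-r).round(1))
```

```text
38.9667 [0.50690001 0.16684033 0.24831017] [-0.05224829 -0.0624553   0.40802204]
wrist 21396.5 [[215, 114], [228, 249], [215, 264], [90, 262], [58, 121]] [[0.562, 0.268, 0.176], [0.44, 0.239, 0.176], [0.42, 0.25, 0.176], [0.392, 0.377, 0.176], [0.527, 0.408, 0.176]]
scene 5060.5 [[416, 224], [489, 247], [479, 311], [399, 284]] [[0.424, 0.236, 0.176], [0.393, 0.375, 0.176], [0.523, 0.405, 0.176], [0.556, 0.266, 0.176]]
 start 5061.5 (399, 224, 91, 88) (399, 224, 91, 88)
top 1455.5 [[185, 160], [206, 210], [173, 217], [166, 164]] [[0.535, 0.357, 0.176], [0.412, 0.296, 0.176], [0.394, 0.374, 0.176], [0.525, 0.403, 0.176]]
 start 3095.5 (166, 153, 65, 65) (166, 160, 41, 58)
T1 scene [233 157] [  6   0  26  28 481] [ 1.5 -3.7]
T1 top [432 220] [  7   8  23  19 337] [1.9 0.9]
T2 scene [200 161] [  5   4  22  24 353] [-0.1 -1. ]
T2 top [456 198] [  6   8  23  20 335] [0.9 1.2]
UP scene [239 277] [ 10   9  15  16 198] [0.6 0.7]
UP top [347 131] [ 11  12  12  12 109] [0.2 1.7]
UQ scene [264 298] [  9   8  16  17 205] [0.7 0.5]
UQ top [320 129] [ 12  12  11  12 108] [0.8 1.3]
```

The flap is shut: its outline in the scene view is 5060 px² against 5061 px² at the start. All four parts stand where I placed them and the arm is clear, so I'll hand in.

```bash
python3 -c "
from workcell import env
print(env.sign_off())"
```

```text
the job is handed in; nothing more can be done
None
```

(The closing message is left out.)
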